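# Strip the foot-roller massager for cleaning

### The job

Get the foot-roller massager ready for cleaning. First turn its rotary switch anticlockwise until it snaps over to off; then, with the forked key and not the fingers, push in the sprung axle end of every roller fitted and lift that end out of the frame. Lay all the rollers flat on the floor of the steel basin without dropping them, put the key back on its rubber mat standing on the flat underside of its handle as it was, and leave the other things on the table alone.

Things in the scene. Friction and masses are not known exactly. Their poses are not given: they have to be found in the camera images.
- massager: Inclined foot-roller massager, bolted down: base plate 270 x 220 mm, two white stepped cheeks 14 mm thick that rise away from the robot in three steps; between them a roller lies across at each filled step. Origin on the table under the frame; x points up the steps (yaw within 0.25 rad), z up. Black switch pod 74 x 58 mm beside the lowest step at -y, top at z = 65 mm.
- cheek_plain (a point): Inner face of the -y cheek (massager y -46 to -32 mm) at the middle seat; axes as the massager's. Holes 11 mm wide, from 4 mm below to 9 mm above seat height, take the rollers' plain stubs; the cheek's edge is 14 mm above seat height.
- cheek_sprung (a point): Inner face of the +y cheek (massager y 94 to 108 mm) at the middle seat; axes as the massager's. It holds the sprung axle tips in holes closed at the top. Its edge is a flat step 10 mm above seat height, from 25 mm before to 60 mm behind each seat in x. A freed axle end rests there above its hole, between two 4 mm lips 18 mm apart, axle centre 14 mm above seat height.
- switch (a joint): Rotary snap switch, rad: 0 is on (as found), 1.3 off; grows anticlockwise seen from above. A spring resists with about 0.15 N m; it goes over centre at 0.65, then snaps to 1.3 by itself; let go before that it springs back. Axis upright at massager (-85, -81) mm.
- switch_grip (a point): Grip point of the switch, on its axis, 92 mm above the table: a black bar 40 mm long, 13 mm thick, 32 mm tall (top 12 mm above this point). Its x axis lies along the bar and turns with it; along the massager's x when on.
- roller_low: The lowest (front) roller, loose, may be absent: ridged beech barrel 90 mm long, 42 to 45 mm across, 250 g. Origin at its centre, y to the sprung end; spins freely about y. Seated at massager (-85, 20, 58) mm. At -y a collar, then a plain 8 mm stub, y -51 to -70 mm, 18 mm deep in its cheek: draw it 20 mm or more along +y, other end raised till the flange clears the step.
- axle_low (a joint): Sprung axle end of the lowest roller, m: 0 out, 0.012 fully in (2 N to 4.5 N). 8 mm steel pin to roller y = 80 mm (tip 6 mm deep in the +y cheek), flange 20 mm in diameter at y 57 to 61 mm. The fork goes over the 13 mm of bare pin between flange and cheek, prongs above and below, pushes the flange about 9 mm towards the barrel, then raises the end 20 to 25 mm.
- end_low (a point): Point on the axis of the lowest roller at its y = 65 mm, on the bare pin between flange and cheek when seated; 12 mm or more above seat height when that end lies freed on the step.
- roller_mid: The middle roller, loose, may be absent; just like roller_low. Seated, its origin is at massager (0, 20, 98) mm.
- axle_mid (a joint): Sprung axle end of the middle roller, just like axle_low, m: 0 out, 0.012 pushed fully in.
- end_mid (a point): Point on the axis of the middle roller at its y = 65 mm, on the bare pin between flange and cheek when seated; 12 mm or more above seat height when that end lies freed on the step.
- roller_top: The topmost roller, loose, may be absent; just like roller_low. Seated, its origin is at massager (85, 20, 138) mm.
- axle_top (a joint): Sprung axle end of the topmost roller, just like axle_low, m: 0 out, 0.012 pushed fully in.
- end_top (a point): Point on the axis of the topmost roller at its y = 65 mm, on the bare pin between flange and cheek when seated; 12 mm or more above seat height when that end lies freed on the step.
- key: The forked key, loose, 100 g, on the mat: black handle 85 x 26 x 28 mm (x -55 to 30 mm) standing on its flat underside, then a 4 mm thick upright steel blade 22 mm high ending in two prongs one above the other. Origin at the underside, below the grip point; x towards the prongs, z up. Grip across the 26 mm handle at the origin, 23 mm above the underside.
- key_notch (a point): Middle of the key's notch, at key (92, 0, 14) mm: 12 mm high, open in front; prongs 5 mm high each, 22 mm over both, 4 mm thick, key x 84 to 106 mm. The pin lies here when the fork is on.
- mat: Thin black rubber tool mat, fixed, 240 x 190 x 3 mm (x, y, z); origin at the centre of its underside.
- basin: Steel basin, fixed, 250 x 200 mm (x, y), 40 mm high, walls and floor 3 mm; origin at the centre of its underside. Room for three rollers side by side lying along its y.
- cup_a: Bystander, loose: blue suction-cup electrode, 90 mm across, 60 mm high; origin at its underside. Leave it alone.
- cup_b: Bystander, loose: amber suction-cup electrode, 90 mm across, 60 mm high; origin at its underside. Leave it alone.
- gel: Bystander, loose: white gel bottle, 54 mm across, 150 mm high; origin at its underside. Leave it alone.
- jar: Bystander, loose: clear jar with white lid, 68 mm across, 70 mm high; origin at its underside. Leave it alone.
- sponge: Bystander, loose: yellowish sponge block 75 x 50 x 28 mm; origin at its underside. Leave it alone.
There are look-alikes about, which are no part of the job. Leave any blue look-alike of the roller_top alone.

How it is judged:
On the way, in this order (a step that is already met when the one before it is completed fails the run):
1. the massager is switched off (value of joint switch above 1.15 rad), for 0.2 s.
2. the sprung end of every roller has been lifted out of the frame (or the roller is already away from it) ((z of end_low in the frame of massager above 0.067 m or horizontal distance between roller_low and massager above 0.16 m) and (z of end_mid in the frame of massager above 0.107 m or horizontal distance between roller_mid and massager above 0.16 m) and (z of end_top in the frame of massager above 0.147 m or horizontal distance between roller_top and massager above 0.16 m)), for 0.1 s.
At the end, for the whole second after the job is handed in: Switch off (beyond 1.15 rad); every roller present at rest inside the basin, lying on its floor (origin less than 34 mm above the basin's underside, and within 110 mm in x and 85 mm in y of its centre); the key at rest on the mat, upright on its handle within 0.2 rad, handle middle over the mat (value of joint switch above 1.15 rad and x of roller_low in the frame of basin between -0.11 and 0.11 m and y of roller_low in the frame of basin between -0.085 and 0.085 m and z of each of roller_low, roller_mid, roller_top in the frame of basin below 0.034 m and linear speed of each of roller_low, roller_mid, roller_top, key below 0.03 m/s and x of roller_mid in the frame of basin between -0.11 and 0.11 m and y of roller_mid in the frame of basin between -0.085 and 0.085 m and x of roller_top in the frame of basin between -0.11 and 0.11 m and y of roller_top in the frame of basin between -0.085 and 0.085 m and x of key in the frame of mat between -0.12 and 0.12 m and y of key in the frame of mat between -0.095 and 0.095 m and z of key in the frame of mat below 0.02 m and angle between key's own z axis and vertical below 0.2 rad); the robot touches nothing.
It fails at once if a sprung axle is pushed in while the massager is still switched on (value of joint switch below 1 rad and value of joint any of axle_low, axle_mid, axle_top above 0.006 m).
It fails at once if an axle is pushed in with the fingers instead of the forked key ((contact force between the fingers and axle_low above 1.5 N and value of joint axle_low above 0.005 m) or (contact force between the fingers and axle_mid above 1.5 N and value of joint axle_mid above 0.005 m) or (contact force between the fingers and axle_top above 1.5 N and value of joint axle_top above 0.005 m)).
It fails at once if a roller is dropped (falls free from 5 cm or more) ((linear speed of roller_low above 1 m/s and contact force between the fingers and roller_low below 0.05 N) or (linear speed of roller_mid above 1 m/s and contact force between the fingers and roller_mid below 0.05 N) or (linear speed of roller_top above 1 m/s and contact force between the fingers and roller_top below 0.05 N)).
It fails at once if a bystander is pushed away or knocked over (distance of any of cup_a, cup_b, gel, jar, sponge from where it was at the start of the episode above 0.03 m or angle between any of cup_a, cup_b, gel, jar, sponge's own z axis and vertical above 0.6 rad).
Of roller_low, roller_mid, roller_top only 2 to 3 are there at a start; the rules pass over those that are not, and their reading is None.
At some moment in a run one of key may be knocked a few centimetres aside while the robot is not near it.
It also fails if it takes over 210 s, if anything falls off the work surface, if the arm or the gripper's body presses on something with over 40 N, if the wrist force passes 120 N, or if a joint passes its speed limit or range.

### The arm

A 6-joint arm with a two-finger parallel gripper is mounted at the origin on the work surface. World frame = base frame: x ahead of the robot, y to its left, z up, the work surface at z = 0. Lengths are in m, angles in rad, forces in N, time in s.
With the tool pointing down it reaches from about 0.3 to 0.875 m from the base axis. Payload 6.4 kg.
Tool frame: the origin (TCP) lies between the finger pads; the fingertips stand 22 mm ahead of it and the grasp point (between the pads) lies 3 mm ahead of it (ctrl.nose_length is the z of the fingertips in the tool frame, in m); z points along the fingers, y is the direction in which the jaws open and shut (so a half turn about z gives the same grasp; the last joint's range is limited). The gripper opens to 85 mm and grips with 20 to 120 N. Pads are 22 mm wide; open, the fingers measure 114 mm over their backs; the gripper's body (76 mm by 85 mm) begins 54 mm behind the grasp point. The pads swing forward as they close: fully open they stand 13 mm farther back than shut.
Start: joints at [1.14, 0.181, 1.607, -0, 1.354, -0.206], TCP at [0.128, 0.561, 0.218] pointing down, gripper open.
Joint ranges: [-2.99, 2.99], [-0.89, 2.07], [0.3, 2.58], [-1.14, 4.28], [0, 2.63], [-3.12, 3.12]. Speed limits (rad/s): [2.57, 2.57, 3.01, 3.14, 3.14, 3.14].

### API

Orientations are given as a 3x3 rotation matrix whose columns are the frame's x, y, z axes.
In Python, from cell import ctrl, cams gives the robot as it stands.
- The arm moves only by the tool arm_command, never from a script. Its argument "increments" is a list of rows, each a list of 3 entries, a list of its own where there are three numbers: the shift along the tool's x, y, z in cm, then the turn, a rotation vector about the tool's x, y, z in degrees, then the opening, from 0 (shut) to 1 (fully open). A call has exactly 10 rows; each row is the pose to reach, as a shift and turn from the pose commanded when the call began, along the tool's axes at that moment; what a row does not reach only later rows make up. A row lasts 1/12 s, in which the tool goes at most 41.7 mm and 7.16 degrees, less where a joint would pass 70% of its speed; a pose out of reach is approached as far as the arm can. A call with a gripper value outside its range is refused whole. The fingers move at their own pace and stop on an object; the grip force is fixed at half the most. Time passes only in rows, so rows that repeat a pose let the fingers close, or fill a call up. It gives the time, the measured TCP pose, the force and the opening at its end, in the units of the state.
- ctrl.get_state(): the state, without advancing time (a new reading comes with each control period).
- cams.get_image(name): name is "side" or "top"; returns (picture, depth): 384x512x3 uint8, blue, green, red; 384x512 float32, m along the optical axis (not along the pixel's ray), 0 where there is no reading.
- cams.calibration(name): a dict with "fx", "fy", "cx", "cy" (pixels), "R" (3x3) and "t" (3): a world point X has camera coordinates R X + t. Camera axes: x right, y down, z forward; pixel columns grow to the right and rows downward; lengths in m; the calibration is good to about 2 mm. A picture is of the moment at which its call begins. calibration takes no time and is no camera call.
- ctrl.hand_in(): hands the job in, once; it reports no verdict.
The state is a dict: "time": time; "qpos": joint angles; "qvel": joint speeds; "tau": joint torques, N m; "ee_pos": TCP position; "eef_rot": TCP orientation; "force": force on the tool from outside, world axes, zero at the start; "moment": the same for the moment, N m; "finger_gap": opening from 0.0 (shut) to 1.0 (fully open).
Only numpy, scipy, OpenCV 4.12 (cv2) and the standard library are available. Lean on these libraries where they do the work, as an engineer would, in place of code of your own. Each camera call takes 0.05 s, during which the arm holds its last target.

## Working session

There is one attempt and no reset: what is moved stays moved. The work goes in short steps, Python scripts to look and compute and a tool call to move; the robot and the scene stay as the last step left them, time stands still between calls to the robot, and variables do not carry over. Pictures are saved under pics/ and viewed, and the job is handed in when it is done.

Besides the shell and the picture viewer there is one more tool, called after "Request:" as name(argument=value, ...) on one line, values as JSON. arm_command: Moves the arm, as the interface text tells. Its arguments: {"type":"object","properties":{"increments":{"type":"array"}},"required":["increments"]}

```bash
ls; mkdir -p pics; python3 - <<'E'
from cell import ctrl,cams
import cv2,numpy as np
for n in("side","top"):
    im,d=cams.get_image(n); cv2.imwrite(f"pics/{n}0.png",im); np.save(f"pics/{n}0.npy",d)
    c=cams.calibration(n); print(n,{k:np.round(np.array(v),4).tolist() for k,v in c.items()})
print(ctrl.get_state())
E
```

```text
pics
side {'fx': 379.8092, 'fy': 379.8092, 'cx': 258.5973, 'cy': 193.8117, 'R': [[0.8462, -0.5328, -0.0097], [-0.3193, -0.4923, -0.8097], [0.4267, 0.6882, -0.5868]], 't': [-0.4417, 0.2457, 0.9957]}
top {'fx': 366.2875, 'fy': 366.2875, 'cx': 250.2008, 'cy': 187.4543, 'R': [[-0.0152, -0.9997, 0.0166], [-0.9813, 0.0117, -0.1922], [0.1919, -0.0192, -0.9812]], 't': [-0.0094, 0.5382, 1.1232]}
{'time': 0.1, 'qpos': array([ 1.13967691e+00,  1.81454813e-01,  1.60791059e+00,  1.80553484e-05,
        1.35383066e+00, -2.06348940e-01]), 'qvel': array([ 0.00086229, -0.00177965, -0.00177569, -0.00091942,  0.00113406,
       -0.00024172]), 'tau': array([ 1.08758127e-05, -4.45883632e+01, -3.52236307e+01, -2.76191950e-04,
        4.30278407e-03, -5.52217386e-05]), 'ee_pos': array([0.1279374 , 0.56004665, 0.21697974]), 'eef_rot': array([[-9.74844302e-01,  2.22885882e-01, -6.86064270e-04],
       [ 2.22886669e-01,  9.74843286e-01, -1.44932677e-03],
       [ 3.45770673e-04, -1.56578252e-03, -9.99998714e-01]]), 'force': array([ 0.21469859,  0.98608225, -0.28407296]), 'moment': array([ 0.02321985,  0.01669936, -0.03587733]), 'finger_gap': 1.0011431975368101}
```

View pics/side0.png

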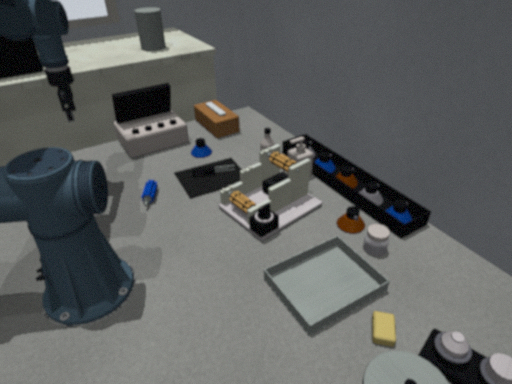

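View pics/top0.png

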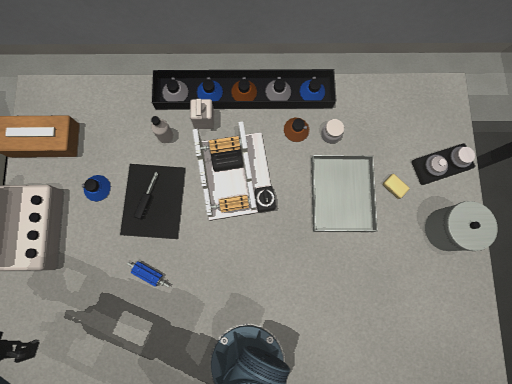

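```bash
python3 - <<'E'
import cv2
a=cv2.imread("pics/top0.png")[90:250,110:290]; b=cv2.imread("pics/side0.png")[120:245,165:335]
cv2.imwrite("pics/c1.png",cv2.resize(a,None,fx=4,fy=3.75*4/3.75*0.93,interpolation=cv2.INTER_CUBIC)); cv2.imwrite("pics/c2.png",cv2.resize(b,None,fx=4.6,fy=4.6,interpolation=cv2.INTER_CUBIC))
E
```

```text
(no output)
```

View pics/c1.png

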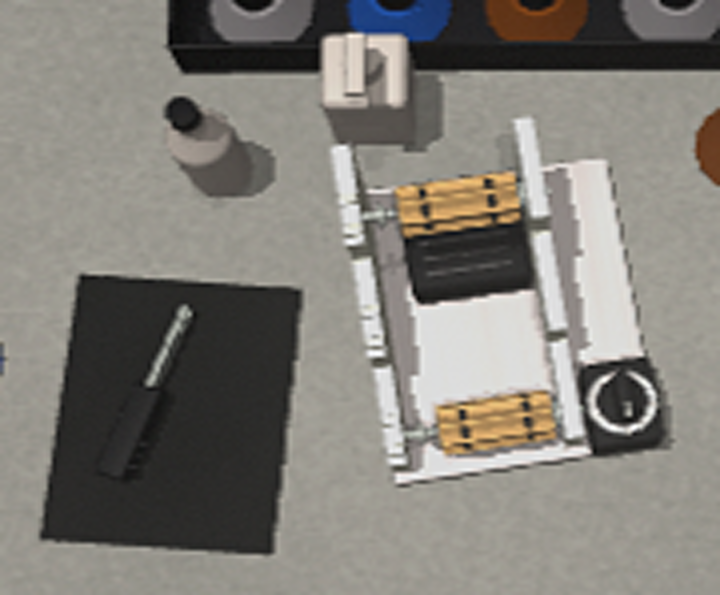

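View pics/c2.png

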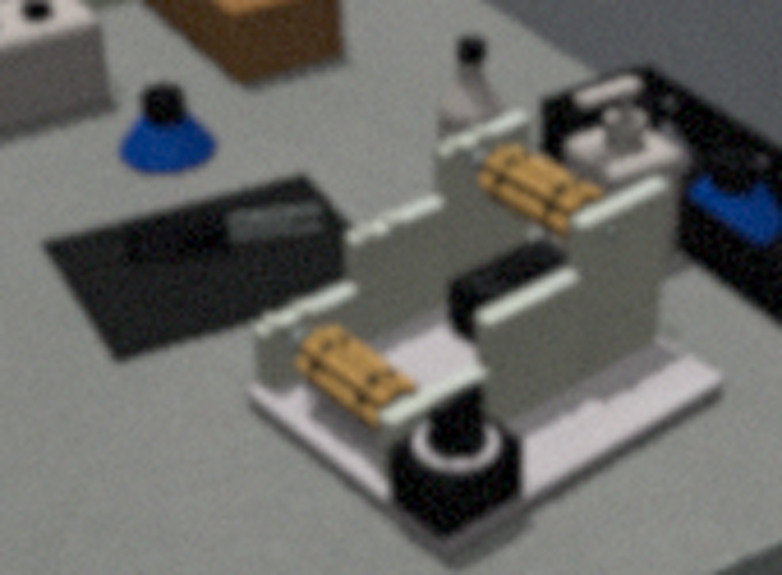

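```bash
cat > h.py <<'E'
import numpy as np,cv2
from scipy.optimize import least_squares
from cell import ctrl,cams
def cloud(n,im=None,d=None):
    if im is None: im,d=cams.get_image(n)
    c=cams.calibration(n); v,u=np.mgrid[0:384,0:512]
    P=np.stack([(u-c['cx'])/c['fx']*d,(v-c['cy'])/c['fy']*d,d],-1)
    W=(P-np.array(c['t']))@np.array(c['R'])
    W[d==0]=np.nan
    return im,d,W
def proj(n,X):
    c=cams.calibration(n); p=np.array(c['R'])@np.array(X)+c['t']
    return np.array([p[0]/p[2]*c['fx']+c['cx'],p[1]/p[2]*c['fy']+c['cy']])
E
python3 - <<'E'
from h import *
for n in("top","side"):
    im=cv2.imread(f"pics/{n}0.png"); d=np.load(f"pics/{n}0.npy"); im,d,W=cloud(n,im,d); np.save(f"pics/{n}W.npy",W)
    # table noise
    if n=="top":
        for nm,(u,v) in dict(mat=(150,225),key_h=(142,205),key_b=(153,182),sw=(265,198),basin=(345,190),rl=(234,204),rt=(225,146),table=(100,250),sprc=(207,200),plc=(249,190),gelw=(202,110),bottle=(157,122),cupa=(96,187),cupb=(296,128),jar=(335,128),sponge=(396,186)).items():
            print(nm,np.round(W[v-1:v+2,u-1:u+2].reshape(-1,3).mean(0),4),np.round(W[v-1:v+2,u-1:u+2,2].std(),4))
def sdbox(p,lo,hi):
    c=(lo+hi)/2;h=(hi-lo)/2;q=np.abs(p-c)-h
    return np.linalg.norm(np.maximum(q,0),axis=1)+np.minimum(q.max(1),0)
def sdcyl(p,c,r,y0,y1):
    a=np.hypot(p[:,0]-c[0],p[:,2]-c[1])-r; b=np.abs(p[:,1]-(y0+y1)/2)-(y1-y0)/2
    return np.minimum(np.maximum(a,b),0)+np.hypot(np.maximum(a,0),np.maximum(b,0))
boxes=[]
for k,(sx,sz) in enumerate([(-.085,.058),(0,.098),(.085,.138)]):
    boxes.append(((sx-.025,-.046,0),(sx+.06,-.032,sz+.014)))
    boxes.append(((sx-.025,.094,0),(sx+.06,.108,sz+.010)))
boxes.append(((-.122,-.110,0),(-.048,-.052,.065)))
boxes=[(np.array(a),np.array(b)) for a,b in boxes]
def resid(x,P):
    c,s=np.cos(x[2]),np.sin(x[2]); q=P-np.array([x[0],x[1],0])
    p=np.stack([c*q[:,0]+s*q[:,1],-s*q[:,0]+c*q[:,1],q[:,2]],1)
    D=[sdbox(p,a,b) for a,b in boxes]
    D.append(sdcyl(p,(-.085,.058),.022,-.025,.065)); D.append(sdcyl(p,(.085,.138),.022,-.025,.065))
    return np.min(np.abs(D),0)
for n in ("top","side","both"):
    Ps=[]
    for m in ("top","side"):
        if n not in(m,"both"):continue
        W=np.load(f"pics/{m}W.npy").reshape(-1,3); W=W[np.isfinite(W).all(1)]
        c0=np.array([.53,.07]); 
        g=(np.hypot(*(W[:,:2]-c0).T)<.17)&(W[:,2]>.035)&(W[:,2]<.17)
        Ps.append(W[g])
    P=np.concatenate(Ps)
    best=None
    for x0 in [.48,.52,.56]:
      for y in [.02,.05,.08]:
       for w in[-.1,.1,.2]:
        r=least_squares(resid,[x0,y,w],args=(P,),loss='soft_l1',f_scale=.003)
        if best is None or r.cost<best.cost: best=r
    print(n,len(P),best.x,best.cost/len(P)*1e6, np.median(best.fun))
E
```

```text
mat [0.4266 0.3111 0.0045] 0.0023
key_h [0.4889 0.3326 0.0302] 0.0025
key_b [0.566  0.3019 0.0225] 0.0074
sw [ 0.4954 -0.0606  0.0996] 0.0077
basin [ 0.5351 -0.3355  0.0037] 0.0025
rl [0.4813 0.035  0.0773] 0.0027
rt [0.645  0.0587 0.1551] 0.0015
table [0.3486 0.4693 0.0012] 0.0021
sprc [0.4963 0.1197 0.069 ] 0.0021
plc [nan nan nan] nan
gelw [0.7714 0.1315 0.1277] 0.0168
bottle [nan nan nan] nan
cupa [0.5446 0.4732 0.0561] 0.0054
cupb [ 0.7349 -0.1708  0.0593] 0.0036
jar [ 0.7293 -0.2969  0.0713] 0.0019
sponge [ 0.5415 -0.4976  0.0304] 0.0025
top 2763 [0.5747193  0.03117135 0.15816868] 24.341708278753284 0.0025412104182280515
side 3427 [0.57410336 0.03034294 0.14445561] 13.706897100059509 0.0014344259540046492
both 6190 [0.57433828 0.03042546 0.14674641] 18.48377252049909 0.0017136517666421786
```

```bash
cat >> h.py <<'E'
M=np.array([.5743,.0305,.147])
def m2w(p,M=M):
    c,s=np.cos(M[2]),np.sin(M[2]); return np.array([M[0]+c*p[0]-s*p[1],M[1]+s*p[0]+c*p[1],p[2]])
E
python3 - <<'E'
from h import *
c_,s_=np.cos(M[2]),np.sin(M[2])
for n in("top","side"):
    im=cv2.imread(f"pics/{n}0.png"); S=3 if n=="top" else 4
    o=np.array([120,90]) if n=="top" else np.array([165,120])
    sz=(180,160) if n=="top" else (170,125)
    a=cv2.resize(im[o[1]:o[1]+sz[1],o[0]:o[0]+sz[0]],None,fx=S+1,fy=S,interpolation=cv2.INTER_CUBIC) if 0 else cv2.resize(im[o[1]:o[1]+sz[1],o[0]:o[0]+sz[0]],None,fx=S,fy=S,interpolation=cv2.INTER_CUBIC)
    def q(p): return tuple(np.round((proj(n,m2w(p))-o+.5)*S).astype(int).tolist())
    for sx,sz_ in[(-.085,.058),(0,.098),(.085,.138)]:
        for y0,y1,h in[(-.046,-.032,.014),(.094,.108,.01)]:
            pts=[(sx-.025,y0),(sx+.06,y0),(sx+.06,y1),(sx-.025,y1)]
            cv2.polylines(a,[np.array([q((*p,sz_+h)) for p in pts])],True,(0,0,255),1)
        cv2.line(a,q((sx,-.05,sz_)),q((sx,.1,sz_)),(0,255,0),1)
    cv2.circle(a,q((-.085,-.081,.104)),4,(255,0,0),1)
    cv2.line(a,q((-.105,-.081,.104)),q((-.065,-.081,.104)),(255,0,255),1)
    cv2.polylines(a,[np.array([q(p) for p in[(-.135,-.11,.01),(.135,-.11,.01),(.135,.11,.01),(-.135,.11,.01)]])],True,(255,255,0),1)
    cv2.imwrite(f"pics/ov_{n}.png",a)
W=np.load("pics/topW.npy"); f=W.reshape(-1,3); f=f[np.isfinite(f).all(1)]
d=f[:,:2]-M[:2]; mm=np.stack([c_*d[:,0]+s_*d[:,1],-s_*d[:,0]+c_*d[:,1]],1)
for x in np.arange(-.13,.15,.01):
    g=(abs(mm[:,0]-x)<.005)&(abs(mm[:,1]-.02)<.03); print(round(x,3),np.round(np.percentile(f[g,2],[10,50,90]),3) if g.any() else None)
im=cv2.imread("pics/top0.png")
# mat/basin heights of other obstacles
for nm,(u0,u1,v0,v1) in dict(gelbox=(190,215,97,125),bottle=(148,172,113,143),basin=(308,380,152,236),cupb=(280,312,115,142),jar=(322,347,118,142)).items():
    w=W[v0:v1,u0:u1].reshape(-1,3); w=w[np.isfinite(w).all(1)]; h=w[w[:,2]>.02]; print(nm,np.round(np.percentile(h,[2,98],axis=0),3).tolist())
E
```

```text
-0.13 [-0.001  0.001  0.004]
-0.12 [-0.001  0.013  0.02 ]
-0.11 [0.016 0.019 0.061]
-0.1 [0.018 0.068 0.076]
-0.09 [0.074 0.077 0.081]
-0.08 [0.072 0.077 0.081]
-0.07 [0.064 0.073 0.076]
-0.06 [0.017 0.021 0.06 ]
-0.05 [0.016 0.018 0.021]
-0.04 [0.016 0.018 0.021]
-0.03 [0.016 0.018 0.022]
-0.02 [0.017 0.019 0.022]
-0.01 [0.016 0.019 0.022]
-0.0 [0.016 0.019 0.022]
0.01 [0.016 0.019 0.022]
0.02 [0.016 0.019 0.021]
0.03 [0.016 0.02  0.053]
0.04 [0.029 0.061 0.065]
0.05 [0.062 0.065 0.067]
0.06 [0.061 0.066 0.141]
0.07 [0.062 0.144 0.155]
0.08 [0.063 0.155 0.16 ]
0.09 [0.153 0.157 0.161]
0.1 [0.15  0.154 0.157]
0.11 [0.14  0.141 0.141]
0.12 None
0.13 [0.058 0.058 0.058]
0.14 None
0.15 [0.005 0.016 0.018]
gelbox [[0.749, 0.104, 0.026], [0.859, 0.174, 0.158]]
bottle [[0.705, 0.244, 0.026], [0.748, 0.291, 0.152]]
basin [[0.396, -0.424, 0.021], [0.647, -0.221, 0.044]]
cupb [[0.72, -0.207, 0.02], [0.776, -0.149, 0.064]]
jar [[0.7, -0.323, 0.023], [0.758, -0.265, 0.075]]
```

View pics/ov_top.png

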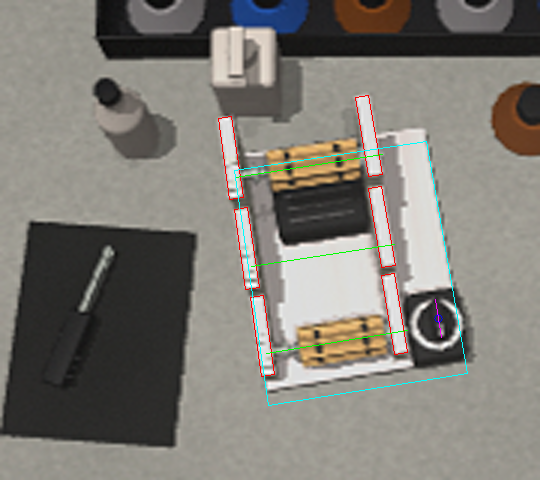

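View pics/ov_side.png

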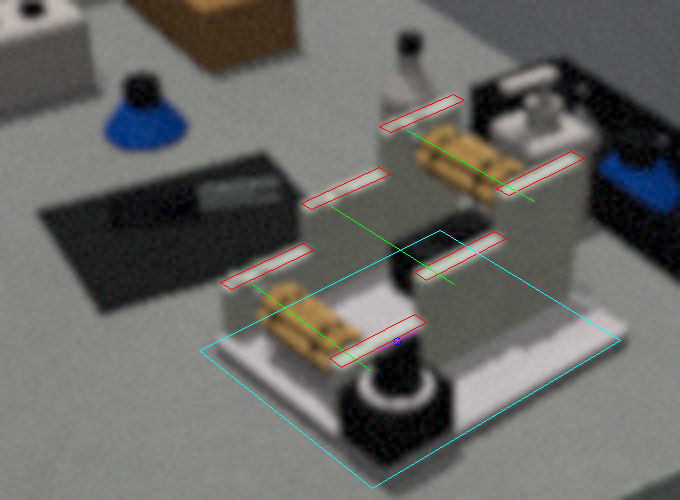

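```bash
cat >> h.py <<'E'
from scipy.spatial.transform import Rotation as Ro
def Rd(az):  # tool down, y at azimuth az (rad)
    y=np.array([np.cos(az),np.sin(az),0]); z=np.array([0,0,-1.]); return np.stack([np.cross(y,z),y,z],1)
def inc(pos,R,s=None,frm=None):
    if frm is None:
        s=s or ctrl.get_state(); p,R0=s['ee_pos'],s['eef_rot']
    else: p,R0=frm
    sh=R0.T@(np.array(pos)-p)*100; rv=np.degrees(Ro.from_matrix(R0.T@R).as_rotvec())
    print('shift cm',np.round(sh,2).tolist(),'rot deg',np.round(rv,1).tolist()); return sh,rv
E
python3 - <<'E'
from h import *
s=ctrl.get_state()
sw=m2w((-.085,-.081,.095)); print(sw)
inc(sw+[0,0,.1],Rd(M[2]-np.pi/2))
inc(sw+[0,0,.1],Rd(M[2]-np.pi/2+.01))
E
```

```text
[ 0.50208089 -0.06207646  0.095     ]
shift cm [-50.34, -52.3, 2.26] rot deg [-0.1, 0.1, 158.7]
shift cm [-50.34, -52.3, 2.26] rot deg [-0.1, 0.1, 158.1]
```

Request:
arm_command(increments=[[[-50.3, -52.3, 2.3], [0, 0, 158], 0.5], [[-50.3, -52.3, 2.3], [0, 0, 158], 0.5], [[-50.3, -52.3, 2.3], [0, 0, 158], 0.5], [[-50.3, -52.3, 2.3], [0, 0, 158], 0.5], [[-50.3, -52.3, 2.3], [0, 0, 158], 0.5], [[-50.3, -52.3, 2.3], [0, 0, 158], 0.5], [[-50.3, -52.3, 2.3], [0, 0, 158], 0.5], [[-50.3, -52.3, 2.3], [0, 0, 158], 0.5], [[-50.3, -52.3, 2.3], [0, 0, 158], 0.5], [[-50.3, -52.3, 2.3], [0, 0, 158], 0.5]])

```text
time: 0.93
ee_pos: [0.343, 0.2017, 0.2045]
eef_rot: [[-0.09, 0.996, 0.0], [0.996, 0.09, 0.0], [0.0, 0.0, -1.0]]
force: [-0.0, 0.1, -0.5]
finger_gap: 0.494
```

```bash
python3 - <<'E'
from h import *
s=ctrl.get_state();print(s['time'],s['qpos'],s['ee_pos'],s['finger_gap'])
sw=m2w((-.085,-.081,.095)); inc(sw+[0,0,.1],Rd(M[2]-np.pi/2))
E
```

```text
0.9333 [ 2.31131184e-01 -2.31319326e-01  2.03733118e+00  6.33572108e-05
  1.33526540e+00  1.40974762e-01] [0.3429526  0.20174856 0.20447722] 0.49425101089503476
shift cm [-27.71, 13.47, 0.95] rot deg [0.0, -0.0, 86.7]
```

Request:
arm_command(increments=[[[-27.7, 13.5, 1], [0, 0, 86.7], 0.4], [[-27.7, 13.5, 1], [0, 0, 86.7], 0.4], [[-27.7, 13.5, 1], [0, 0, 86.7], 0.4], [[-27.7, 13.5, 1], [0, 0, 86.7], 0.4], [[-27.7, 13.5, 1], [0, 0, 86.7], 0.4], [[-27.7, 13.5, 1], [0, 0, 86.7], 0.4], [[-27.7, 13.5, 1], [0, 0, 86.7], 0.4], [[-27.7, 13.5, 1], [0, 0, 86.7], 0.4], [[-27.7, 13.5, 1], [0, 0, 86.7], 0.4], [[-27.7, 13.5, 1], [0, 0, 86.7], 0.4]])

```text
time: 1.77
ee_pos: [0.5037, -0.0607, 0.1938]
eef_rot: [[0.918, 0.397, -0.001], [0.397, -0.918, 0.001], [-0.001, -0.001, -1.0]]
force: [0.8, 0.5, 0.2]
finger_gap: 0.4
```

```bash
python3 - <<'E'
from h import *
s=ctrl.get_state();print(s['qpos'])
sw=m2w((-.085,-.081,.095)); inc(sw,Rd(M[2]-np.pi/2))
E
```

```text
[-3.54224388e-01  5.32485300e-02  1.79846076e+00 -3.38471671e-06
  1.29143071e+00  8.08635265e-01]
shift cm [-0.19, 0.08, 9.88] rot deg [-0.1, 0.1, 15.0]
```

Request:
arm_command(increments=[[[0, 0, 0], [0, 0, 7.5], 0.4], [[-0.1, 0, 1], [0, 0, 15], 0.4], [[-0.2, 0.1, 4], [0, 0, 15], 0.4], [[-0.2, 0.1, 7], [0, 0, 15], 0.4], [[-0.2, 0.1, 9.9], [0, 0, 15], 0.4], [[-0.2, 0.1, 9.9], [0, 0, 15], 0.4], [[-0.2, 0.1, 9.9], [0, 0, 15], 0], [[-0.2, 0.1, 9.9], [0, 0, 15], 0], [[-0.2, 0.1, 9.9], [0, 0, 15], 0], [[-0.2, 0.1, 9.9], [0, 0, 15], 0]])

```text
time: 2.6
ee_pos: [0.5037, -0.0614, 0.0976]
eef_rot: [[0.988, 0.154, 0.003], [0.154, -0.988, -0.001], [0.003, 0.002, -1.0]]
force: [0.3, -0.3, -0.4]
finger_gap: 0.001
```

```bash
python3 - <<'E'
from h import *
im,d=cams.get_image("side"); cv2.imwrite("pics/s1.png",cv2.resize(im[110:260,160:340],None,fx=4,fy=4,interpolation=cv2.INTER_CUBIC)); print(ctrl.get_state())
E
```

```text
{'time': 2.65, 'qpos': array([-3.55634785e-01,  1.75683009e-01,  1.87910911e+00, -1.37629530e-05,
        1.08355690e+00,  1.06008472e+00]), 'qvel': array([-0.00093931,  0.00341279,  0.00849758,  0.00085902, -0.00385998,
        0.00016493]), 'tau': array([-1.80764211e-02, -3.90992761e+01, -3.01709640e+01, -5.65420542e-04,
       -3.92534872e-03, -7.15420401e-05]), 'ee_pos': array([ 0.50343581, -0.06133083,  0.09737001]), 'eef_rot': array([[ 0.98799439,  0.15445992,  0.00303643],
       [ 0.15446395, -0.98799777, -0.00114079],
       [ 0.00282378,  0.00159611, -0.99999474]]), 'force': array([1.20405191, 1.0414135 , 0.11412029]), 'moment': array([-0.02520124, -0.03456329, -0.01121237]), 'finger_gap': -0.003543033276611368}
```

View pics/s1.png

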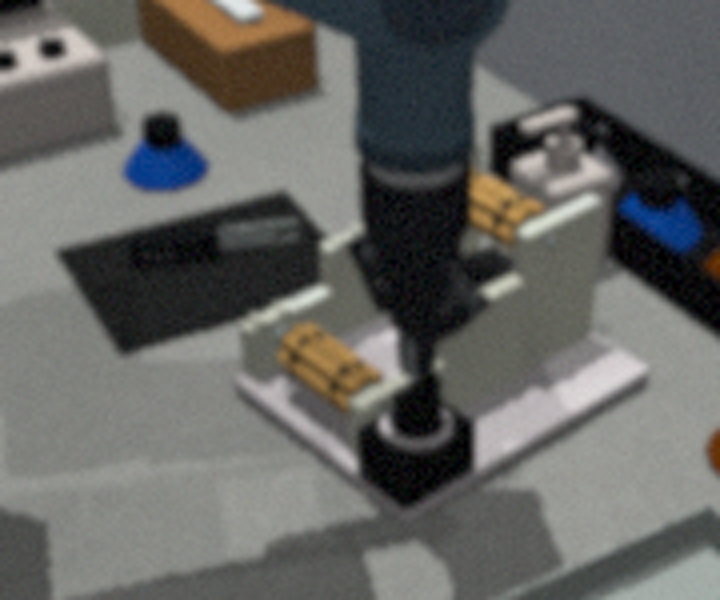

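```bash
python3 - <<'E'
from h import *
s=ctrl.get_state(); T=s['ee_pos'];R=s['eef_rot']
im,d,W=cloud("side"); a=cv2.resize(im[110:260,160:340],None,fx=4,fy=4,interpolation=cv2.INTER_CUBIC)
for k,c in((0,(0,0,255)),(.022,(0,255,0)),(-.05,(255,0,0))):
    p=(proj("side",T+R@[0,0,k])-[160,110]+.5)*4; print(k,p); cv2.circle(a,tuple(p.astype(int).tolist()),4,c,-1)
for x in(-.105,-.085,-.065):
  for z in (.072,.104):
    p=(proj("side",m2w((x,-.081,z)))-[160,110]+.5)*4; cv2.circle(a,tuple(p.astype(int).tolist()),3,(255,0,255),-1)
cv2.imwrite("pics/s2.png",a)
print(ctrl.nose_length)
E
```

```text
0 [418.32213923 386.90018259]
0.022 [418.45375529 410.39322122]
-0.05 [418.01131998 331.41995633]
0.022
```

View pics/s2.png

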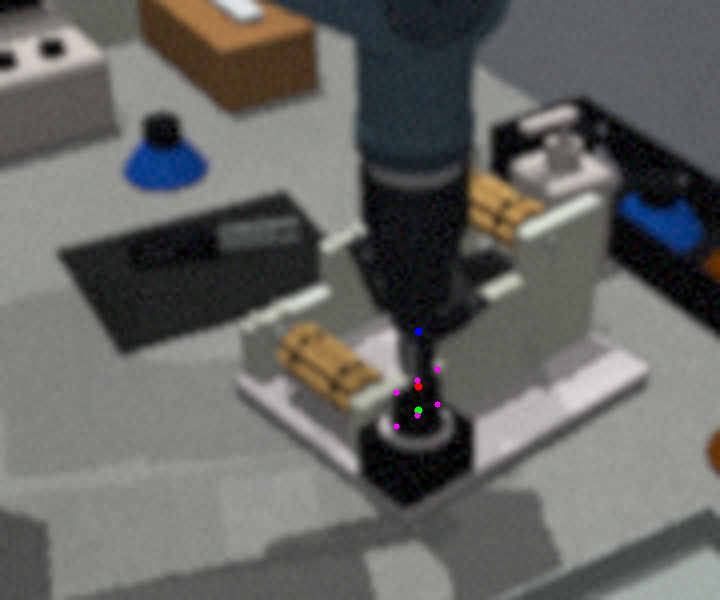

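```bash
python3 - <<'E'
from h import *
for n,(u,v) in (("top",(265,198)),("side",(264,206))):
    im,d,W=cloud(n); cv2.imwrite(f"pics/z_{n}.png",cv2.resize(im[v-30:v+30,u-30:u+30],None,fx=10,fy=10,interpolation=cv2.INTER_CUBIC))
    print(np.round(W[v-16:v+16:3,u-12:u+13:4,2],3))
a=cv2.hconcat([cv2.imread("pics/z_top.png"),cv2.imread("pics/z_side.png")]); cv2.imwrite("pics/z1.png",cv2.resize(a,(800,400)))
E
```

```text
[[ 0.434  0.442  0.448  0.448  0.455  0.457  0.459]
 [ 0.018  0.346  0.436  0.442  0.447  0.451  0.454]
 [ 0.226  0.321  0.386  0.391  0.435  0.44   0.445]
 [ 0.216  0.299  0.336  0.362  0.388  0.39   0.435]
 [ 0.197  0.251  0.305  0.328  0.34   0.341  0.322]
 [ 0.187  0.177  0.264  0.287  0.308  0.304  0.254]
 [ 0.069  0.067  0.074  0.105  0.25   0.065 -0.003]
 [ 0.073  0.062  0.07   0.082  0.076  0.065 -0.002]
 [ 0.07   0.042  0.066  0.063  0.066  0.064  0.001]
 [ 0.538  0.019  0.067  0.066  0.061  0.048  0.003]
 [ 0.541  0.539  0.536  0.535  0.001  0.003  0.002]]
[[0.023 0.018 0.159 0.168 0.178 0.187 0.18 ]
 [0.017 0.017 0.148 0.157 0.169 0.159 0.089]
 [0.016 0.017 0.141 0.145 0.138 0.084 0.077]
 [0.019 0.02  0.129 0.133 0.128 0.073 0.068]
 [0.075 0.017 0.119 0.123 0.07  0.061 0.055]
 [0.068 0.07  0.071 0.101 0.101 0.05  0.04 ]
 [0.072 0.072 0.104 0.1   0.091 0.035 0.029]
 [0.068 0.064 0.096 0.089 0.079 0.064 0.022]
 [0.058 0.063 0.083 0.076 0.072 0.065 0.063]
 [0.064 0.066 0.07  0.073 0.073 0.066 0.061]
 [0.062 0.066 0.068 0.064 0.067 0.06  0.048]]
```

View pics/z1.png

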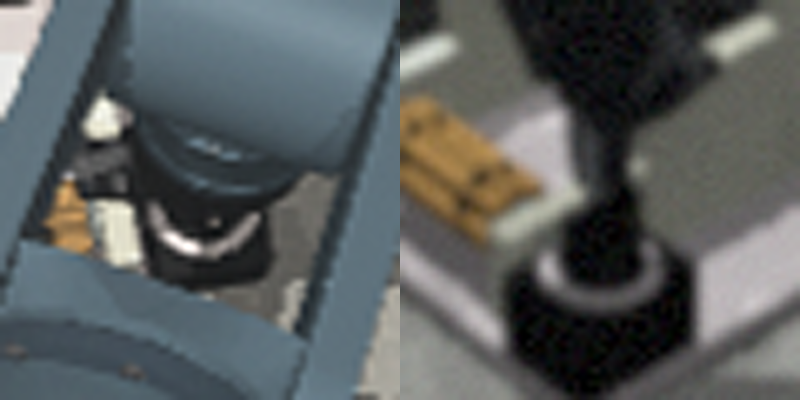

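Request:
arm_command(increments=[[[0, 0, 0], [0, 0, -5], 0], [[0, 0, 0], [0, 0, -10], 0], [[0, 0, 0], [0, 0, -15], 0], [[0, 0, 0], [0, 0, -20], 0], [[0, 0, 0], [0, 0, -20], 0], [[0, 0, 0], [0, 0, -20], 0], [[0, 0, 0], [0, 0, -20], 0], [[0, 0, 0], [0, 0, -20], 0], [[0, 0, 0], [0, 0, -20], 0], [[0, 0, 0], [0, 0, -20], 0]])

```text
time: 3.63
ee_pos: [0.5022, -0.0609, 0.0956]
eef_rot: [[0.876, 0.482, 0.0], [0.482, -0.876, -0.0], [0.0, 0.0, -1.0]]
force: [0.1, 0.7, -0.6]
finger_gap: -0.001
```

```bash
python3 - <<'E'
from h import *
s=ctrl.get_state(); print(s['moment'],s['force'],s['finger_gap'],s['ee_pos'])
for n,(u,v) in (("top",(265,198)),("side",(264,206))):
    im,d,W=cloud(n); cv2.imwrite(f"pics/z_{n}.png",cv2.resize(im[v-30:v+30,u-30:u+30],None,fx=10,fy=10,interpolation=cv2.INTER_CUBIC))
a=cv2.hconcat([cv2.imread("pics/z_top.png"),cv2.imread("pics/z_side.png")]); a=np.clip(a.astype(float)*2.5,0,255).astype(np.uint8);cv2.imwrite("pics/z2.png",cv2.resize(a,(800,400)))
E
```

```text
[ 0.03213662 -0.00428438 -0.02060218] [ 0.05946761  0.66900698 -0.60357311] -0.0011689135706301425 [ 0.50219426 -0.06092401  0.0956146 ]
```

View pics/z2.png

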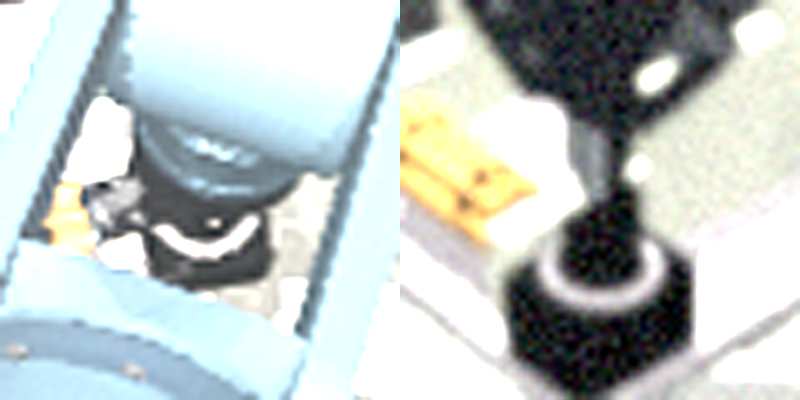

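```bash
python3 - <<'E'
from h import *
im,d,W=cloud("side")
for v in range(186,226,3):
    print(v,[ (np.round(W[v,u],3)*1000).astype(int).tolist() if np.isfinite(W[v,u,0]) else None for u in range(258,276,4)])
s=ctrl.get_state(); print(s['ee_pos'])
E
```

```text
186 [[483, -62, 177], [490, -71, 180], [497, -82, 184], [605, 59, 61], [522, -83, 175]]
189 [[485, -58, 164], [500, -56, 157], [499, -79, 171], [513, -77, 165], [510, -101, 180]]
192 [[484, -59, 155], [493, -67, 156], [499, -78, 160], [503, -92, 167], [510, -102, 170]]
195 [[488, -53, 139], [493, -67, 146], [502, -73, 146], [504, -91, 156], [569, -17, 85]]
198 [[488, -53, 129], [495, -64, 133], [502, -74, 136], [554, -16, 79], [569, -16, 73]]
201 [[559, 63, 15], [492, -68, 126], [502, -73, 125], [553, -19, 69], [569, -17, 62]]
204 [[513, -12, 70], [493, -67, 114], [510, -62, 103], [551, -21, 60], [569, -17, 50]]
207 [[484, -58, 101], [492, -68, 104], [506, -67, 97], [552, -20, 47], [570, -16, 36]]
210 [[482, -62, 93], [490, -71, 96], [504, -70, 89], [530, -53, 66], [569, -18, 26]]
213 [[483, -60, 80], [491, -70, 83], [506, -68, 75], [517, -72, 73], [533, -70, 65]]
216 [[481, -63, 71], [489, -73, 75], [499, -78, 74], [512, -79, 69], [524, -83, 66]]
219 [[477, -69, 66], [485, -78, 69], [498, -80, 65], [507, -87, 65], [521, -88, 59]]
222 [[470, -80, 65], [482, -83, 62], [492, -89, 62], [503, -93, 60], [522, -87, 47]]
225 [[467, -86, 60], [474, -96, 64], [489, -94, 56], [505, -92, 47], [521, -89, 37]]
[ 0.50214743 -0.06090116  0.0955546 ]
```

Request:
arm_command(increments=[[[0, 0, -2], [0, 0, 0], 0], [[0, 0, -5], [0, 0, 0], 0], [[0, 0, -8], [0, 0, 0], 0], [[0, 0, -10], [0, 0, 0], 0], [[0, 0, -10], [0, 0, 0], 0], [[0, 0, -10], [0, 0, 0], 0], [[0, 0, -10], [0, 0, 0], 0], [[0, 0, -10], [0, 0, 0], 0], [[0, 0, -10], [0, 0, 0], 0], [[0, 0, -10], [0, 0, 0], 0]])

```text
time: 4.62
ee_pos: [0.5015, -0.0607, 0.1944]
eef_rot: [[0.876, 0.483, -0.002], [0.483, -0.876, 0.001], [-0.001, -0.002, -1.0]]
force: [0.3, 0.0, -0.2]
finger_gap: 0.0
```

```bash
python3 - <<'E'
from h import *
s=ctrl.get_state(); print(s['ee_pos'])
im,d,W=cloud("side"); u,v=264,196; c=im[v-50:v+40,u-45:u+45]; a=cv2.resize(c,None,fx=6,fy=6,interpolation=cv2.INTER_CUBIC)
a=np.clip(a*2.,0,255).astype(np.uint8)
for k,cc in((0,(0,0,255)),(.022,(0,255,0))):
    p=(proj("side",s['ee_pos']+s['eef_rot']@[0,0,k])-[u-45,v-50]+.5)*6; cv2.circle(a,tuple(p.astype(int).tolist()),4,cc,-1)
cv2.imwrite("pics/z3.png",a)
E
```

```text
[ 0.5015103  -0.06069798  0.19441505]
```

View pics/z3.png

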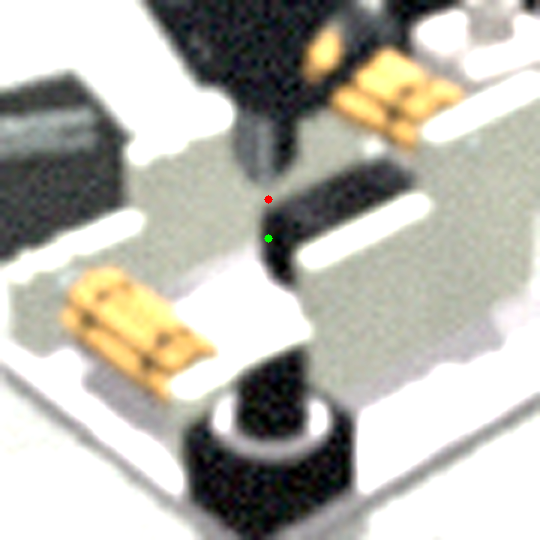

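```bash
python3 - <<'E'
from h import *
im,d,W=cloud("side")
for v in range(158,182,2):
    print(v,[ (np.round(W[v,u],3)*1000).astype(int).tolist() if np.isfinite(W[v,u,0]) else None for u in range(256,272,3)])
print(proj("side",ctrl.get_state()['ee_pos']))
E
```

```text
158 [[484, -53, 263], [488, -61, 265], [494, -66, 266], [493, -83, 275], [513, -66, 260], [516, -76, 263]]
160 [[484, -52, 256], [487, -63, 260], [492, -70, 262], [498, -75, 263], [506, -77, 262], [505, -92, 269]]
162 [[699, 301, 0], [487, -62, 254], [490, -72, 258], [498, -75, 257], [501, -84, 260], [504, -94, 264]]
164 [[601, 140, 106], [490, -58, 244], [493, -68, 249], [497, -75, 251], [500, -86, 256], [506, -91, 256]]
166 [[592, 125, 109], [486, -63, 242], [492, -69, 243], [501, -71, 241], [510, -70, 238], [662, 140, 78]]
168 [[593, 127, 100], [488, -61, 234], [492, -69, 237], [500, -72, 236], [510, -70, 231], [662, 139, 70]]
170 [[593, 128, 91], [489, -59, 226], [492, -69, 230], [500, -72, 229], [511, -70, 225], [662, 139, 61]]
172 [[594, 130, 81], [490, -57, 219], [494, -67, 222], [499, -73, 224], [513, -66, 215], [664, 142, 51]]
174 [[593, 127, 76], [488, -60, 214], [493, -67, 216], [499, -73, 217], [648, 138, 50], [663, 140, 44]]
176 [[594, 131, 65], [606, 130, 61], [492, -69, 211], [634, 134, 49], [648, 138, 42], [639, 104, 64]]
178 [[593, 128, 59], [606, 130, 53], [622, 135, 45], [633, 134, 41], [624, 101, 63], [634, 97, 62]]
180 [[592, 127, 51], [607, 131, 44], [621, 135, 36], [609, 97, 62], [614, 85, 67], [628, 88, 60]]
[263.44696892 178.53228682]
```

Request:
arm_command(increments=[[[0, 0, 4], [0, 0, 20], 0], [[0, 0, 7], [0, 0, 20], 0], [[0, 0, 9], [0, 0, 20], 0], [[0, 0, 9.4], [0, 0, 20], 0], [[0, 0, 9.6], [0, 0, 20], 0], [[0, 0, 9.8], [0, 0, 20], 0], [[0, 0, 10], [0, 0, 20], 0], [[0, 0, 10.1], [0, 0, 20], 0], [[0, 0, 10.2], [0, 0, 20], 0], [[0, 0, 10.3], [0, 0, 20], 0]])

```text
time: 5.55
ee_pos: [0.5028, -0.0611, 0.0933]
eef_rot: [[0.988, 0.155, 0.001], [0.155, -0.988, -0.001], [0.001, 0.001, -1.0]]
force: [-1.0, -0.5, -0.1]
finger_gap: 0.0
```

Request:
arm_command(increments=[[[0, 0, 0.1], [0, 0, 0], 0], [[0, 0, 0.2], [0, 0, 0], 0], [[0, 0, 0.3], [0, 0, 0], 0], [[0, 0, 0.4], [0, 0, 0], 0], [[0, 0, 0.5], [0, 0, 0], 0], [[0, 0, 0.5], [0, 0, 0], 0], [[0, 0, 0.5], [0, 0, 0], 0], [[0, 0, 0.5], [0, 0, 0], 0], [[0, 0, 0.5], [0, 0, 0], 0], [[0, 0, 0.5], [0, 0, 0], 0]])

```text
time: 6.38
ee_pos: [0.5027, -0.0611, 0.0903]
eef_rot: [[0.988, 0.155, 0.001], [0.155, -0.988, -0.001], [0.0, 0.001, -1.0]]
force: [-8.2, 2.9, 23.4]
finger_gap: 0.002
```

Request:
arm_command(increments=[[[0, 0, -2], [0, 0, 0], 0.4], [[0, 0, -2], [0, 0, 0], 0.4], [[0, 0, -2], [0, 0, 0], 0.4], [[0, 0, -2], [0, 0, 0], 0.4], [[0, 0, -1], [0, 0, 0], 0.4], [[0, 0, 0], [0, 0, 0], 0.4], [[0, 0, 1], [0, 0, 0], 0.4], [[0, 0, 1.8], [0, 0, 0], 0.4], [[0, 0, 2.4], [0, 0, 0], 0.4], [[0, 0, 2.6], [0, 0, 0], 0.4]])

```text
time: 7.22
ee_pos: [0.5009, -0.0605, 0.0597]
eef_rot: [[0.988, 0.154, -0.003], [0.154, -0.988, 0.001], [-0.003, -0.002, -1.0]]
force: [-3.8, 0.7, 7.0]
finger_gap: 0.403
```

Request:
arm_command(increments=[[[0, 0, 0], [0, 0, 0], 0.2], [[0, 0, 0], [0, 0, 0], 0], [[0, 0, 0], [0, 0, 0], 0], [[0, 0, 0], [0, 0, 0], 0], [[0, 0, 0], [0, 0, 0], 0], [[0, 0, 0], [0, 0, 0], 0], [[0, 0, 0], [0, 0, 0], 0], [[0, 0, 0], [0, 0, 0], 0], [[0, 0, 0], [0, 0, 0], 0], [[0, 0, 0], [0, 0, 0], 0]])

```text
time: 8.05
ee_pos: [0.5026, -0.0628, 0.0617]
eef_rot: [[0.988, 0.154, 0.001], [0.154, -0.988, -0.003], [0.001, 0.003, -1.0]]
force: [0.6, -8.7, -5.5]
finger_gap: 0.14
```

Request:
arm_command(increments=[[[0, 0, 0], [0, 0, -7], 0], [[0, 0, 0], [0, 0, -14], 0], [[0, 0, 0], [0, 0, -21], 0], [[0, 0, 0], [0, 0, -28], 0], [[0, 0, 0], [0, 0, -35], 0], [[0, 0, 0], [0, 0, -42], 0], [[0, 0, 0], [0, 0, -49], 0], [[0, 0, 0], [0, 0, -56], 0], [[0, 0, 0], [0, 0, -63], 0], [[0, 0, 0], [0, 0, -70], 0]])

```text
time: 8.88
ee_pos: [0.5022, -0.0628, 0.0617]
eef_rot: [[0.187, 0.982, -0.0], [0.982, -0.187, -0.003], [-0.003, 0.001, -1.0]]
force: [0.5, -9.1, -4.7]
finger_gap: 0.143
```

```bash
python3 - <<'E'
from h import *
s=ctrl.get_state(); print(s['moment'],s['force'],s['finger_gap'],s['qpos'])
E
```

```text
[-1.20443699  0.53338497  0.09261923] [ 0.52155227 -9.14558865 -4.65398763] 0.14324773580145914 [-0.35745308  0.23363422  1.89672228 -0.00332667  1.01024526 -0.16790982]
```

Request:
arm_command(increments=[[[0, 0, 0], [0, 0, -4], 0], [[0, 0, 0], [0, 0, -4], 0.4], [[0, 0, 0], [0, 0, -4], 0.4], [[0, 0, 0], [0, 0, -4], 0.4], [[0, 0, -1], [0, 0, -4], 0.4], [[0, 0, -4], [0, 0, -4], 0.4], [[0, 0, -8], [0, 0, -4], 0.5], [[0, 4, -12], [0, 0, -4], 0.5], [[-4, 0, -16], [0, 0, -4], 0.5], [[-8, 0, -16], [0, 0, -4], 0.5]])

```text
time: 9.72
ee_pos: [0.496, -0.1209, 0.2187]
eef_rot: [[0.119, 0.993, 0.004], [0.993, -0.119, -0.0], [0.0, 0.004, -1.0]]
force: [1.8, -0.6, 1.2]
finger_gap: 0.5
```

```bash
python3 - <<'E'
from h import *
s=ctrl.get_state(); print(s['ee_pos'],s['qpos'])
im,d,W=cloud("side"); a=im[100:260,120:340]; cv2.imwrite("pics/s4.png",cv2.resize(a,None,fx=3.5,fy=3.5,interpolation=cv2.INTER_CUBIC))
im,d,W=cloud("top"); cv2.imwrite("pics/t4.png",cv2.resize(im[80:280,100:320],None,fx=3,fy=3,interpolation=cv2.INTER_CUBIC));np.save("pics/topW4.npy",W);cv2.imwrite("pics/t4raw.png",im)
E
```

```text
[ 0.49595735 -0.12093346  0.21873848] [-4.72861744e-01  3.17678019e-02  1.76840472e+00  1.27845527e-03
  1.33808069e+00 -3.53499399e-01]
```

View pics/s4.png

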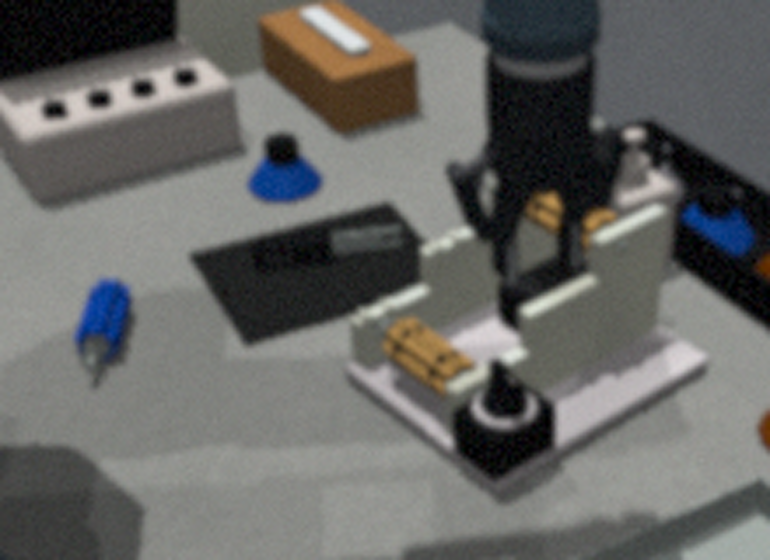

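View pics/t4.png

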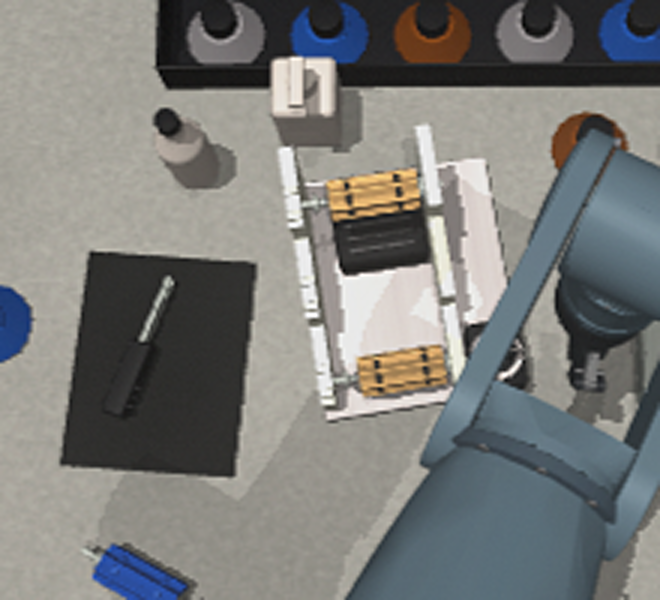

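```bash
cat >> h.py <<'E'
def sdbox(p,lo,hi):
    lo,hi=np.array(lo),np.array(hi);c=(lo+hi)/2;h=(hi-lo)/2;q=np.abs(p-c)-h
    return np.linalg.norm(np.maximum(q,0),axis=1)+np.minimum(q.max(1),0)
def fitkey(Ws,c0,rad=.1,z0=.003,a0=None):
    P=[]
    for W in Ws:
        f=W.reshape(-1,3); f=f[np.isfinite(f).all(1)]
        P.append(f[(np.hypot(*(f[:,:2]-c0).T)<rad)&(f[:,2]>z0+.011)&(f[:,2]<z0+.045)])
    P=np.concatenate(P)
    def res(x):
        c,s=np.cos(x[2]),np.sin(x[2]); q=P-np.array([x[0],x[1],z0])
        p=np.stack([c*q[:,0]+s*q[:,1],-s*q[:,0]+c*q[:,1],q[:,2]],1)
        return np.minimum(np.abs(sdbox(p,(-.055,-.013,0),(.03,.013,.028))),np.abs(sdbox(p,(.03,-.002,.003),(.106,.002,.025))))
    best=None
    m=P[:,:2].mean(0)
    for a in ([a0] if a0 is not None else np.arange(-3.14,3.14,.3)):
        r=least_squares(res,[*m,a],loss='soft_l1',f_scale=.003)
        if best is None or r.cost<best.cost: best=r
    print('key',len(P),np.round(best.x,4),'med',np.median(best.fun)); return best.x
E
python3 - <<'E'
from h import *
Wt=np.load("pics/topW4.npy"); im,d,Ws=cloud("side")
for L in([Wt],[Ws],[Wt,Ws]): k=fitkey(L,np.array([.51,.32]))
im=cv2.imread("pics/t4raw.png"); a=cv2.resize(im[155:250,110:195],None,fx=7,fy=6,interpolation=cv2.INTER_CUBIC)
def q(p,K):
    c,s=np.cos(K[2]),np.sin(K[2]); w=[K[0]+c*p[0]-s*p[1],K[1]+s*p[0]+c*p[1],.003+p[2]]
    return ((proj("top",w)-[110,155]+.5)*[7,6]).astype(int)
cv2.polylines(a,[np.array([q(p,k) for p in[(-.055,-.013,.028),(.03,-.013,.028),(.03,.013,.028),(-.055,.013,.028)]])],True,(0,0,255),1)
cv2.line(a,tuple(q((.03,0,.025),k).tolist()),tuple(q((.106,0,.025),k).tolist()),(0,255,0),1)
cv2.imwrite("pics/k1.png",a)
E
```

```text
key 303 [ 0.4997  0.329  -0.365 ] med 0.0010548060527432925
key 226 [ 0.4987  0.3299 -0.374 ] med 0.001387879760725002
key 529 [ 0.4999  0.3292 -0.3692] med 0.0012155661964356069
```

View pics/k1.png

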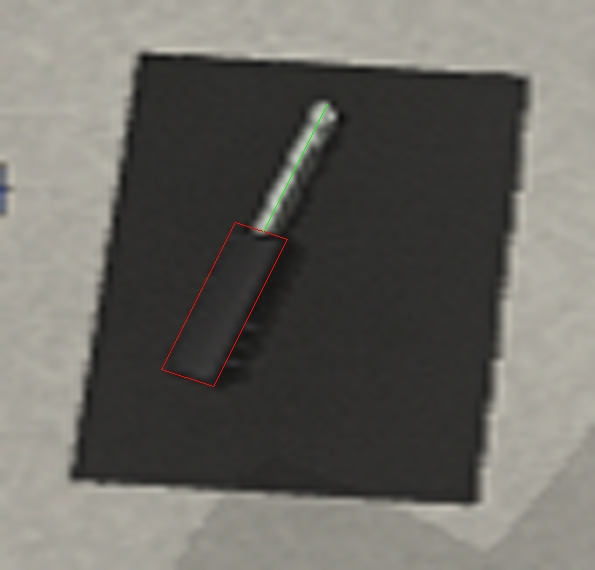

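```bash
python3 - <<'E'
from h import *
inc((.4999,.3292,.10),Rd(-.369+np.pi/2))
E
```

```text
shift cm [45.08, -5.32, 11.64] rot deg [0.1, 0.2, -76.2]
```

Request:
arm_command(increments=[[[45, -5.3, 0], [0, 0, -76.2], 0.7], [[45, -5.3, 0], [0, 0, -76.2], 0.7], [[45, -5.3, 0], [0, 0, -76.2], 0.7], [[45, -5.3, 0], [0, 0, -76.2], 0.7], [[45, -5.3, 0], [0, 0, -76.2], 0.7], [[45, -5.3, 0], [0, 0, -76.2], 0.7], [[45, -5.3, 0], [0, 0, -76.2], 0.7], [[45, -5.3, 0], [0, 0, -76.2], 0.7], [[45, -5.3, 4], [0, 0, -76.2], 0.7], [[45, -5.3, 10], [0, 0, -76.2], 0.7]])

```text
time: 10.7
ee_pos: [0.4983, 0.2843, 0.1747]
eef_rot: [[-0.906, 0.423, 0.008], [0.423, 0.906, 0.004], [-0.005, 0.007, -1.0]]
force: [0.5, 0.1, 0.3]
finger_gap: 0.699
```

```bash
python3 - <<'E'
from h import *
inc((.4999,.3292,-.004),Rd(-.369+np.pi/2))
im,d,W=cloud("side"); fitkey([W],np.array([.51,.32]),.09,a0=-.37)
cv2.imwrite("pics/s5.png",cv2.resize(im[90:240,120:300],None,fx=4,fy=4,interpolation=cv2.INTER_CUBIC))
E
```

```text
shift cm [1.85, 4.02, 17.89] rot deg [0.4, 0.3, -3.9]
key 221 [ 0.4998  0.3291 -0.3737] med 0.0011844653899891686
```

View pics/s5.png

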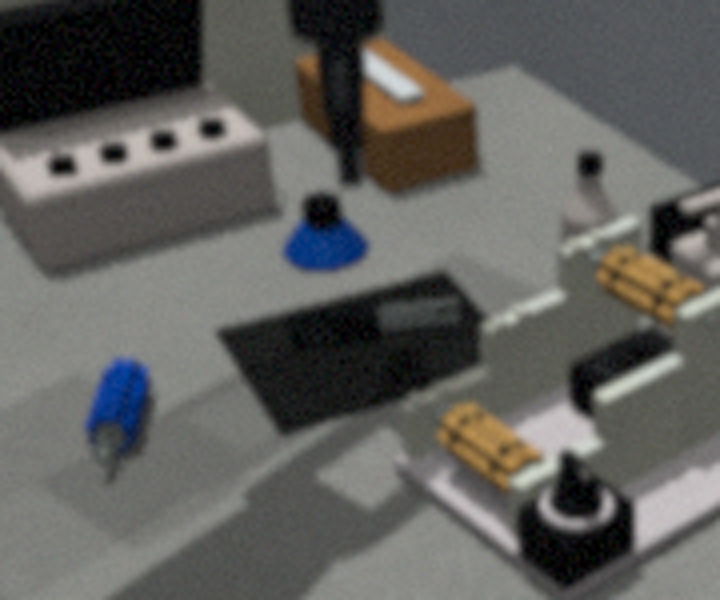

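Request:
arm_command(increments=[[[1.8, 4, 7], [0, 0, -4], 0.7], [[1.8, 4, 7], [0, 0, -4], 0.7], [[1.8, 4, 7], [0, 0, -4], 0.7], [[1.8, 4, 7], [0, 0, -4], 0.7], [[1.8, 4, 7], [0, 0, -4], 0.7], [[1.8, 4, 7], [0, 0, -4], 0.7], [[1.8, 4, 7], [0, 0, -4], 0.7], [[1.8, 4, 7], [0, 0, -4], 0.7], [[1.8, 4, 7], [0, 0, -4], 0.7], [[1.8, 4, 7], [0, 0, -4], 0.7]])

```text
time: 11.58
ee_pos: [0.4984, 0.3224, 0.1021]
eef_rot: [[-0.93, 0.367, 0.001], [0.367, 0.93, 0.001], [-0.001, 0.001, -1.0]]
force: [0.8, -0.3, 0.0]
finger_gap: 0.695
```

```bash
python3 - <<'E'
from h import *
inc((.4998,.3292,-.004),Rd(-.371+np.pi/2))
E
```

```text
shift cm [0.14, 0.67, 10.61] rot deg [0.1, 0.1, -0.3]
```

Request:
arm_command(increments=[[[0.1, 0.7, 1], [0, 0, 0], 0.7], [[0.1, 0.7, 4], [0, 0, 0], 0.7], [[0.1, 0.7, 7], [0, 0, 0], 0.7], [[0.1, 0.7, 9], [0, 0, 0], 0.7], [[0.1, 0.7, 10], [0, 0, 0], 0.7], [[0.1, 0.7, 10.5], [0, 0, 0], 0.7], [[0.1, 0.7, 10.5], [0, 0, 0], 0.7], [[0.1, 0.7, 10.5], [0, 0, 0], 0.2], [[0.1, 0.7, 10.5], [0, 0, 0], 0.2], [[0.1, 0.7, 10.5], [0, 0, 0], 0]])

```text
time: 12.42
ee_pos: [0.5008, 0.3301, -0.0021]
eef_rot: [[-0.93, 0.366, 0.003], [0.366, 0.93, 0.001], [-0.002, 0.002, -1.0]]
force: [-7.0, -2.0, 16.4]
finger_gap: 0.288
```

```bash
python3 - <<'E'
from h import *
s=ctrl.get_state();print(s['force'],s['finger_gap'],s['ee_pos'],s['qpos'])
im,d,W=cloud("side")
cv2.imwrite("pics/s6.png",cv2.resize(im[90:240,120:300],None,fx=4,fy=4,interpolation=cv2.INTER_CUBIC))
E
```

```text
[-6.98575067 -1.97578025 16.36281698] 0.28848374305194757 [ 0.50084679  0.33010033 -0.00207351] [ 3.85063405e-01  5.12024573e-01  1.66946295e+00  5.82432571e-06
  9.57114453e-01 -8.10558134e-01]
```

View pics/s6.png

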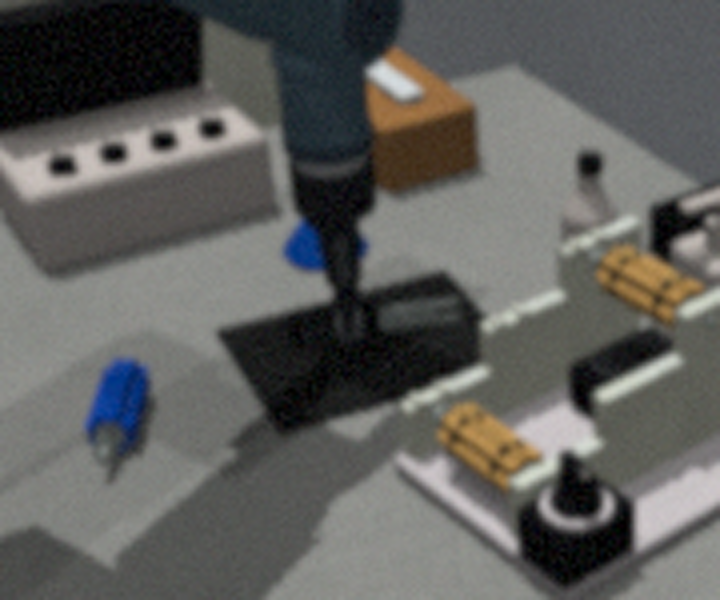

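Request:
arm_command(increments=[[[0, 0, -1], [0, 0, 0], 0], [[0, 0, -3], [0, 0, 0], 0], [[0, 0, -7], [0, 0, 0], 0], [[0, 0, -11], [0, 0, 0], 0], [[0, 0, -13], [0, 0, 0], 0], [[0, 0, -13], [0, 0, 0], 0], [[0, 0, -13], [0, 0, -7], 0], [[0, 0, -13], [0, 0, -14], 0], [[0, 0, -13], [0, 0, -21], 0], [[0, 0, -13], [0, 0, -28], 0]])

```text
time: 13.3
ee_pos: [0.4988, 0.3292, 0.1257]
eef_rot: [[-0.993, -0.119, -0.001], [-0.119, 0.993, -0.0], [0.001, -0.0, -1.0]]
force: [0.4, 0.3, -0.6]
finger_gap: 0.29
```

```bash
python3 - <<'E'
from h import *
s=ctrl.get_state();print(s['force'],s['finger_gap'],s['ee_pos'])
print(m2w((-.207,.0865,.1)))
inc(m2w((-.207,.0865,.11)),Rd(M[2]+np.pi/2))
E
```

```text
[ 0.42570909  0.32217896 -0.64822019] 0.2895398672820959 [0.498812   0.32921586 0.12572869]
[0.35686275 0.08574756 0.1       ]
shift cm [16.99, -22.48, 1.6] rot deg [-0.0, -0.1, -1.6]
```

Request:
arm_command(increments=[[[17, -22.5, 1.5], [0, 0, -1.6], 0], [[17, -22.5, 1.5], [0, 0, -1.6], 0], [[17, -22.5, 1.5], [0, 0, -1.6], 0], [[17, -22.5, 1.5], [0, 0, -1.6], 0], [[17, -22.5, 1.5], [0, 0, -1.6], 0], [[17, -22.5, 1.5], [0, 0, -1.6], 0], [[17, -22.5, 1.5], [0, 0, -1.6], 0], [[17, -22.5, 1.5], [0, 0, -1.6], 0], [[17, -22.5, 1.5], [0, 0, -1.6], 0], [[17, -22.5, 1.5], [0, 0, -1.6], 0]])

```text
time: 14.13
ee_pos: [0.3565, 0.0867, 0.1114]
eef_rot: [[-0.99, -0.14, 0.001], [-0.14, 0.99, 0.0], [-0.001, 0.0, -1.0]]
force: [-0.1, -0.0, -1.5]
finger_gap: 0.286
```

```bash
cat >> h.py <<'E'
def kp(K,p): # key pose x,y,yaw,z0
    c,s=np.cos(K[2]),np.sin(K[2]); return np.array([K[0]+c*p[0]-s*p[1],K[1]+s*p[0]+c*p[1],K[3]+p[2]])
def drawkey(n,a,K,o,S):
    q=lambda p: ((proj(n,kp(K,p))-o+.5)*S).astype(int)
    def poly(pts,c): cv2.polylines(a,[np.array([q(p) for p in pts])],True,c,1)
    for y in(-.013,.013): poly([(-.055,y,0),(.03,y,0),(.03,y,.028),(-.055,y,.028)],(0,0,255))
    poly([(.03,0,.003),(.106,0,.003),(.106,0,.008),(.084,0,.008),(.084,0,.02),(.106,0,.02),(.106,0,.025),(.03,0,.025)],(0,255,0))
E
python3 - <<'E'
from h import *
s=ctrl.get_state();print(s['ee_pos']); az=np.arctan2(s['eef_rot'][1,1],s['eef_rot'][0,1]); print(az-np.pi/2)
K=[s['ee_pos'][0],s['ee_pos'][1],az-np.pi/2,s['ee_pos'][2]+.005]
for n,(u0,v0,w,h) in dict(side=(150,120,160,120),top=(150,130,160,120)).items():
    im,d,W=cloud(n); np.save(f"pics/{n}W7.npy",W); a=cv2.resize(im[v0:v0+h,u0:u0+w],None,fx=5,fy=5,interpolation=cv2.INTER_CUBIC)
    a=np.clip(a*1.5,0,255).astype(np.uint8)
    drawkey(n,a,K,np.array([u0,v0]),5); cv2.imwrite(f"pics/k7{n}.png",a)
E
```

```text
[0.35647927 0.08674811 0.11139492]
0.14021145697481652
```

View pics/k7side.png

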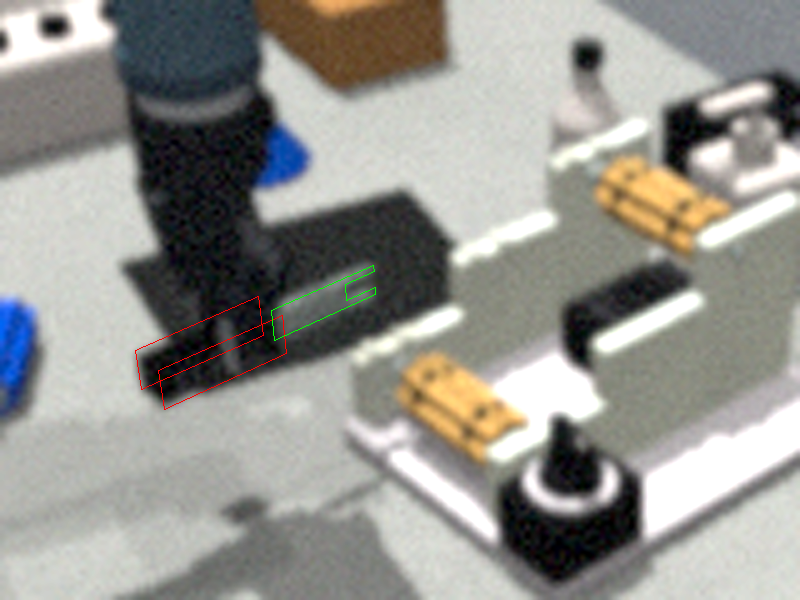

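View pics/k7top.png

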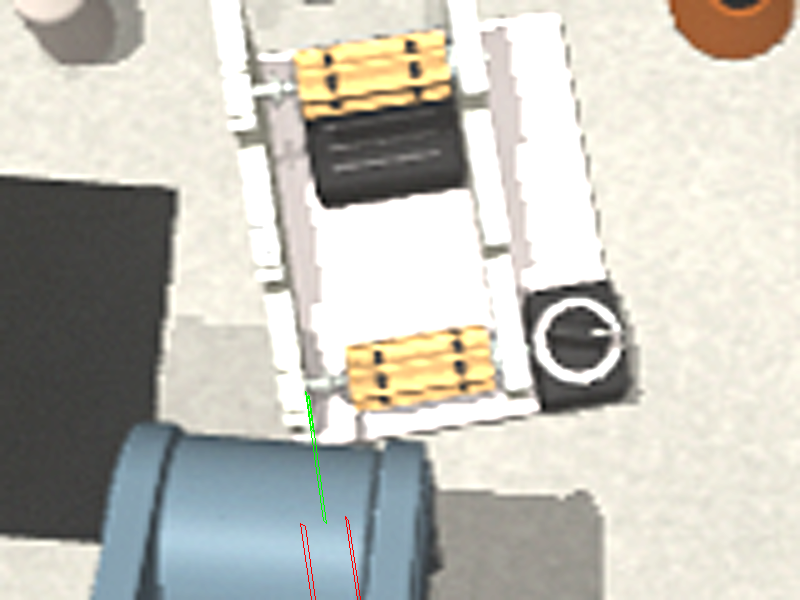

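```bash
cat >> h.py <<'E'
def refit(Ws,K,tol=.012,xmin=.036,pri=(1,1,1,1,1)):
    # K x,y,yaw,z0,pitch(nose up +). blade points
    P=np.concatenate([w.reshape(-1,3) for w in Ws]); P=P[np.isfinite(P).all(1)]
    def loc(x,P):
        c,s=np.cos(x[2]),np.sin(x[2]); q=P-np.array([x[0],x[1],x[3]])
        p=np.stack([c*q[:,0]+s*q[:,1],-s*q[:,0]+c*q[:,1],q[:,2]],1)
        c,s=np.cos(x[4]),np.sin(x[4]); return np.stack([c*p[:,0]+s*p[:,2],p[:,1],-s*p[:,0]+c*p[:,2]],1)
    def sd(p): return np.min([sdbox(p,(.0,-.002,.003),(.084,.002,.025)),sdbox(p,(.084,-.002,.003),(.106,.002,.008)),sdbox(p,(.084,-.002,.020),(.106,.002,.025))],0)
    K=np.array([*K,0.][:5]); x=K.copy()
    for it in range(3):
        p=loc(x,P); g=(sd(p)<tol)&(p[:,0]>xmin); Q=P[g]
        r=least_squares(lambda y:np.concatenate([sd(loc(y,Q)),(y-K)*np.array([1,1,.1,1,.1])*np.array(pri)*.5*np.sqrt(len(Q))]),x,loss='soft_l1',f_scale=.002); x=r.x
    print('n',len(Q),'K',np.round(x,4),'d',np.round(x-K,4)); return x
E
python3 - <<'E'
from h import *
s=ctrl.get_state();K=[s['ee_pos'][0],s['ee_pos'][1],.140,s['ee_pos'][2]+.005,0]
W=np.load("pics/sideW7.npy")
refit([W],K); refit([W],K,pri=(.2,)*5); refit([W],K,pri=(.2,.2,2,.2,2)); refit([W],K,pri=(2,.2,2,.2,2))
E
```

```text
n 113 K [0.3566 0.0876 0.1419 0.1165 0.0011] d [-0.0001  0.0003  0.0019  0.0001  0.0011]
n 114 K [0.3561 0.0876 0.1441 0.1162 0.0062] d [-0.0006  0.0002  0.0041 -0.0002  0.0062]
n 114 K [3.560e-01 8.770e-02 1.401e-01 1.167e-01 1.000e-04] d [-0.0007  0.0004  0.0001  0.0003  0.0001]
n 113 K [3.567e-01 8.780e-02 1.401e-01 1.167e-01 1.000e-04] d [-0.      0.0005  0.0001  0.0003  0.0001]
```

```bash
python3 - <<'E'
from h import *
inc(m2w((-.207,.0865,.039)),Rd(M[2]+np.pi/2))
E
```

```text
shift cm [0.01, -0.16, 7.24] rot deg [0.0, 0.0, -0.3]
```

Request:
arm_command(increments=[[[0, -0.2, 2], [0, 0, -0.3], 0], [[0, -0.2, 4], [0, 0, -0.3], 0], [[0, -0.2, 6], [0, 0, -0.3], 0], [[0, -0.2, 7], [0, 0, -0.3], 0], [[0, -0.2, 7.2], [0, 0, -0.3], 0], [[0, -0.2, 7.2], [0, 0, -0.3], 0], [[0, -0.2, 7.2], [0, 0, -0.3], 0], [[0, -0.2, 7.2], [0, 0, -0.3], 0], [[0, -0.2, 7.2], [0, 0, -0.3], 0], [[0, -0.2, 7.2], [0, 0, -0.3], 0]])

```text
time: 15.07
ee_pos: [0.3571, 0.0847, 0.0398]
eef_rot: [[-0.989, -0.146, 0.002], [-0.146, 0.989, -0.0], [-0.002, -0.0, -1.0]]
force: [-0.2, 1.1, -0.9]
finger_gap: 0.29
```

```bash
cat >> h.py <<'E'
def keyK():
    s=ctrl.get_state(); R=s['eef_rot']; az=np.arctan2(R[1,1],R[0,1])
    return [*s['ee_pos'][:2],az-np.pi/2,s['ee_pos'][2]+.0052,0]
def w2m(X):
    d=np.array(X)-[M[0],M[1],0]; c,s=np.cos(M[2]),np.sin(M[2]); return np.array([c*d[0]+s*d[1],-s*d[0]+c*d[1],d[2]])
def keyview(tag,u0,v0,w,h,S,seats):
    K=keyK(); print('K',np.round(K,4),'notch in massager mm',np.round(w2m(kp(K,(.092,0,.014)))*1000,1))
    im,d,W=cloud("side"); refit([W],K)
    a=cv2.resize(im[v0:v0+h,u0:u0+w],None,fx=S,fy=S,interpolation=cv2.INTER_CUBIC); a=np.clip(a*1.4,0,255).astype(np.uint8)
    b=a.copy(); drawkey("side",a,K,np.array([u0,v0]),S)
    for sx,sz in seats:
        q=lambda p: tuple(((proj("side",m2w(p))-[u0,v0]+.5)*S).astype(int).tolist())
        cv2.line(a,q((sx,.081,sz)),q((sx,.094,sz)),(255,0,255),1)
    cv2.imwrite(f"pics/{tag}.png",cv2.hconcat([b,a]))
LOW,MID,TOP=(-.085,.058),(0,.098),(.085,.138)
E
python3 - <<'E'
from h import *
keyview("k8",200,165,65,65,6,[LOW])
E
```

```text
K [0.3571 0.0847 0.1468 0.045  0.    ] notch in massager mm [-114.9   85.5   59. ]
n 162 K [ 0.371   0.0848  0.2265  0.0447 -0.015 ] d [ 0.014   0.      0.0797 -0.0003 -0.015 ]
```

View pics/k8.png

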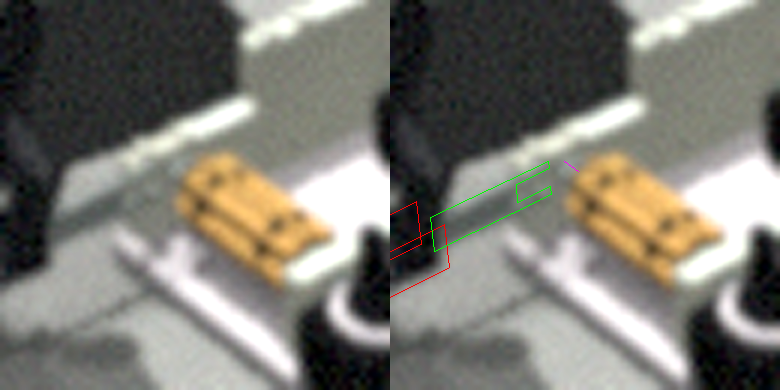

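Request:
arm_command(increments=[[[-0.5, 0.1, 0.1], [0, 0, 0], 0], [[-1, 0.1, 0.1], [0, 0, 0], 0], [[-1.4, 0.1, 0.1], [0, 0, 0], 0], [[-1.7, 0.1, 0.1], [0, 0, 0], 0], [[-2, 0.1, 0.1], [0, 0, 0], 0], [[-2.3, 0.1, 0.1], [0, 0, 0], 0], [[-2.6, 0.1, 0.1], [0, 0, 0], 0], [[-2.8, 0.1, 0.1], [0, 0, 0], 0], [[-3, 0.1, 0.1], [0, 0, 0], 0], [[-3, 0.1, 0.1], [0, 0, 0], 0]])

```text
time: 15.95
ee_pos: [0.3863, 0.0901, 0.0382]
eef_rot: [[-0.989, -0.146, 0.0], [-0.146, 0.989, -0.0], [-0.0, -0.0, -1.0]]
force: [-0.3, -0.4, -1.7]
finger_gap: 0.292
```

```bash
python3 - <<'E'
from h import *
keyview("k9",200,165,65,65,6,[LOW])
print(ctrl.get_state()['force'])
E
```

```text
K [0.3863 0.0901 0.1466 0.0434 0.    ] notch in massager mm [-85.2  86.5  57.4]
n 160 K [0.3994 0.0904 0.2127 0.0434 0.0007] d [0.0131 0.0003 0.0661 0.0001 0.0007]
[ 0.02413228 -0.51909924 -0.98685881]
```

View pics/k9.png

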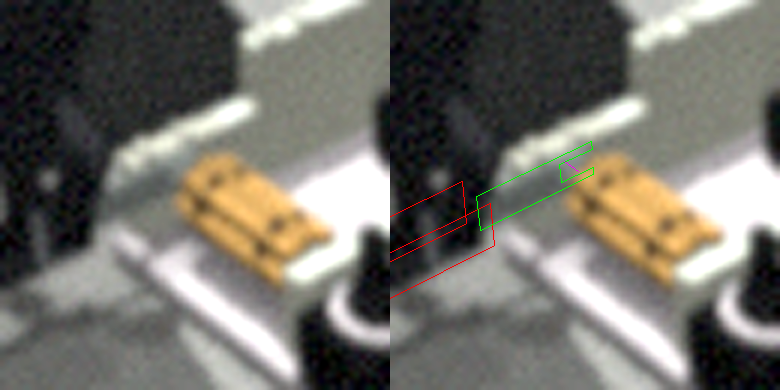

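Request:
arm_command(increments=[[[0, -0.2, 0], [0, 0, 0], 0], [[0, -0.4, 0], [0, 0, 0], 0], [[0, -0.6, 0], [0, 0, 0], 0], [[0, -0.8, 0], [0, 0, 0], 0], [[0, -1.0, 0], [0, 0, 0], 0], [[0, -1.2, 0], [0, 0, 0], 0], [[0, -1.3, 0], [0, 0, 0], 0], [[0, -1.3, 0], [0, 0, 0], 0], [[0, -1.3, 0], [0, 0, 0], 0], [[0, -1.3, 0], [0, 0, 0], 0]])

```text
time: 16.83
ee_pos: [0.3875, 0.0773, 0.038]
eef_rot: [[-0.989, -0.146, -0.0], [-0.146, 0.989, 0.0], [0.0, 0.0, -1.0]]
force: [-1.0, 3.5, -2.2]
finger_gap: 0.291
```

```bash
python3 - <<'E'
from h import *
keyview("k10",200,165,65,65,6,[LOW])
print(ctrl.get_state()['force'],ctrl.get_state()['moment'])
E
```

```text
K [0.3875 0.0773 0.1467 0.0432 0.    ] notch in massager mm [-85.9  73.6  57.2]
n 93 K [0.3875 0.0773 0.1457 0.0432 0.0009] d [ 0.     -0.0001 -0.001   0.0001  0.0009]
[-0.06393869  3.45291988 -1.91887237] [0.49814447 0.22703725 0.26655637]
```

View pics/k10.png

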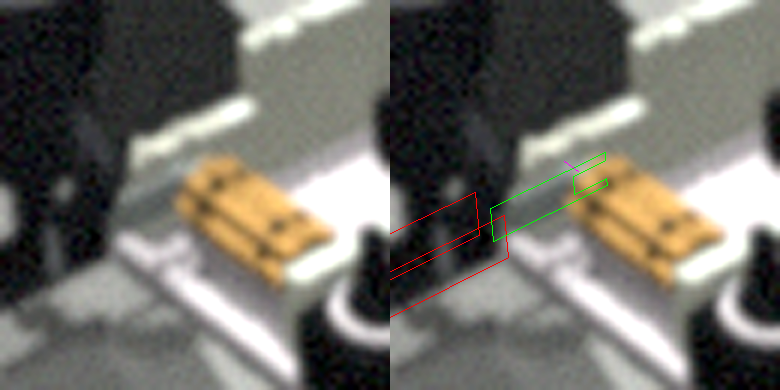

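Request:
arm_command(increments=[[[0, -0.1, -0.3], [0, 0, 0], 0], [[0, -0.1, -0.6], [0, 0, 0], 0], [[0, -0.1, -0.9], [0, 0, 0], 0], [[0, -0.1, -1.2], [0, 0, 0], 0], [[0, -0.1, -1.5], [0, 0, 0], 0], [[0, -0.1, -1.8], [0, 0, 0], 0], [[0, -0.1, -2.1], [0, 0, 0], 0], [[0, -0.1, -2.4], [0, 0, 0], 0], [[0, -0.1, -2.5], [0, 0, 0], 0], [[0, -0.1, -2.5], [0, 0, 0], 0]])

```text
time: 17.72
ee_pos: [0.3882, 0.0763, 0.0635]
eef_rot: [[-0.989, -0.146, 0.001], [-0.146, 0.989, -0.0], [-0.001, -0.0, -1.0]]
force: [-0.3, 3.8, -3.7]
finger_gap: 0.287
```

```bash
python3 - <<'E'
from h import *
keyview("k11",200,150,65,65,6,[LOW])
print(ctrl.get_state()['force'],ctrl.get_state()['moment'])
E
```

```text
K [0.3882 0.0763 0.1467 0.0687 0.    ] notch in massager mm [-85.4  72.5  82.7]
n 101 K [ 0.3883  0.0759  0.1453  0.0684 -0.0021] d [ 0.0002 -0.0004 -0.0015 -0.0002 -0.0021]
[-0.4611897   3.84246737 -3.79879423] [0.72092184 0.37738527 0.30840564]
```

View pics/k11.png

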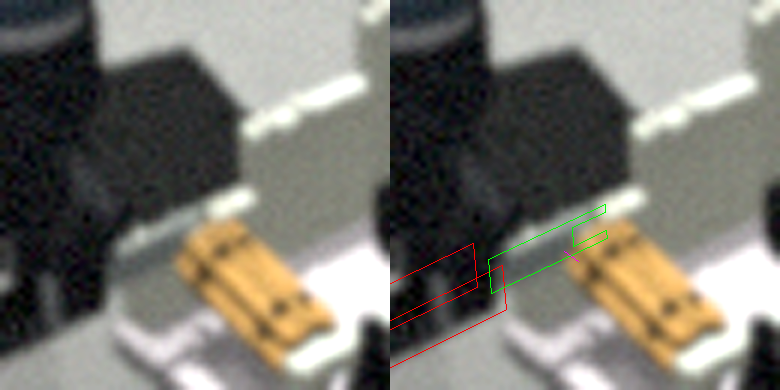

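Request:
arm_command(increments=[[[0, 0.3, 0], [0, 0, 0], 0], [[0, 0.6, 0], [0, 0, 0], 0], [[0, 0.9, 0], [0, 0, 0], 0], [[0, 1.2, 0], [0, 0, 0], 0], [[0, 1.3, 0], [0, 0, 0], 0], [[0, 1.3, 0.3], [0, 0, 0], 0], [[0, 1.3, 0.6], [0, 0, 0], 0], [[0, 1.3, 0.9], [0, 0, 0], 0], [[0, 1.3, 1.2], [0, 0, 0], 0], [[0, 1.3, 1.2], [0, 0, 0], 0]])

```text
time: 18.6
ee_pos: [0.3859, 0.089, 0.0506]
eef_rot: [[-0.989, -0.146, -0.001], [-0.146, 0.989, -0.0], [0.001, -0.0, -1.0]]
force: [-0.5, -0.2, -0.7]
finger_gap: 0.29
```

```bash
python3 - <<'E'
from h import *
keyview("k12",200,150,65,65,6,[LOW])
print(ctrl.get_state()['force'],ctrl.get_state()['moment'])
E
```

```text
K [0.3859 0.089  0.1463 0.0558 0.    ] notch in massager mm [-85.8  85.4  69.8]
n 116 K [ 0.3862  0.089   0.1459  0.0556 -0.0016] d [ 0.0003  0.0001 -0.0004 -0.0002 -0.0016]
[-0.28158353  0.23138812 -0.8614088 ] [-0.03175293 -0.00750776 -0.0308348 ]
```

View pics/k12.png

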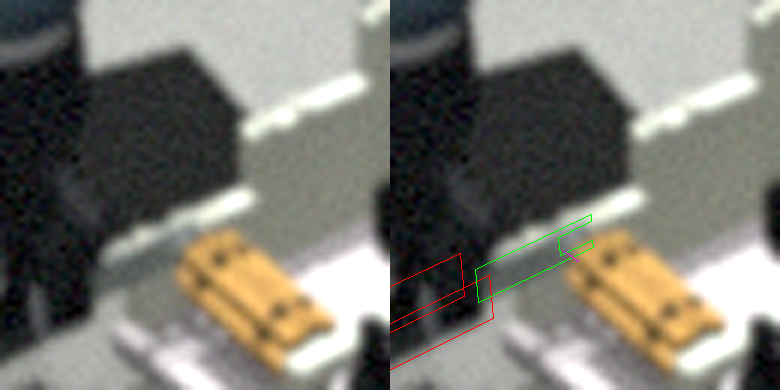

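Request:
arm_command(increments=[[[0.4, 0, 0], [0, 0, 0], 0], [[0.8, 0, 0], [0, 0, 0], 0], [[1.3, 0, 0], [0, 0, 0], 0], [[1.8, 0, 0], [0, 0, 0], 0], [[2.4, 0, 0], [0, 0, 0], 0], [[3.2, 0, 0], [0, 0, 0], 0], [[4, 0, 0], [0, 0, 0], 0], [[4, 0, -3], [0, 0, 0], 0], [[4, 0, -7], [0, 0, 0], 0], [[4, 0, -11], [0, 0, 0], 0]])

```text
time: 19.48
ee_pos: [0.3442, 0.0834, 0.1614]
eef_rot: [[-0.989, -0.146, -0.003], [-0.146, 0.989, 0.0], [0.003, 0.001, -1.0]]
force: [2.1, 0.3, -0.6]
finger_gap: 0.287
```

```bash
python3 - <<'E'
from h import *
s=ctrl.get_state();print(s['force'],s['ee_pos'])
im,d,W=cloud("side"); a=cv2.resize(im[145:235,195:300],None,fx=7,fy=6,interpolation=cv2.INTER_CUBIC)
cv2.imwrite("pics/k13.png",a); 
f=W.reshape(-1,3); f=f[np.isfinite(f).all(1)]; m=np.array([w2m(x) for x in f[(abs(f[:,0]-.49)<.1)&(abs(f[:,1]-.04)<.12)]])
for y in np.arange(-.02,.09,.01):
    g=(abs(m[:,1]-y)<.005)&(abs(m[:,0]+.085)<.03)&(m[:,2]>.04); print(round(y,3),np.round(np.percentile(m[g,2],95),4) if g.sum()>3 else None)
# top: pre-insert
inc(m2w((.085-.092-.032,.0865,.119+.03)),Rd(M[2]+np.pi/2))
E
```

```text
[ 2.09550482  0.31816    -0.56721477] [0.34417223 0.08335279 0.16144106]
-0.02 0.0811
-0.01 0.083
0.0 0.0845
0.01 0.0817
0.02 0.0844
0.03 0.0854
0.04 0.0876
0.05 0.0886
0.06 0.0887
0.07 0.0776
0.08 0.081
shift cm [-17.51, 0.17, 2.26] rot deg [-0.1, 0.6, 0.0]
```

View pics/k13.png

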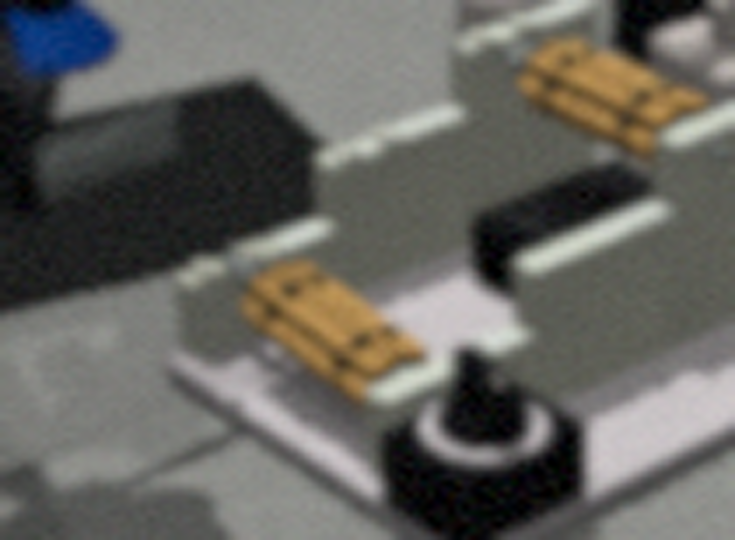

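Request:
arm_command(increments=[[[-4, 0.1, 0], [0, 0.3, 0], 0], [[-8, 0.1, 0], [0, 0.6, 0], 0], [[-12, 0.1, 0], [0, 0.6, 0], 0], [[-15, 0.2, 1], [0, 0.6, 0], 0], [[-17.5, 0.2, 2.2], [0, 0.6, 0], 0], [[-17.5, 0.2, 2.2], [0, 0.6, 0], 0], [[-17.5, 0.2, 2.2], [0, 0.6, 0], 0], [[-17.5, 0.2, 2.2], [0, 0.6, 0], 0], [[-17.5, 0.2, 2.2], [0, 0.6, 0], 0], [[-17.5, 0.2, 2.2], [0, 0.6, 0], 0]])

```text
time: 20.37
ee_pos: [0.5188, 0.1107, 0.1399]
eef_rot: [[-0.989, -0.146, -0.009], [-0.146, 0.989, -0.002], [0.009, -0.0, -1.0]]
force: [-1.1, 0.1, -1.0]
finger_gap: 0.29
```

```bash
python3 - <<'E'
from h import *
keyview("k14",215,110,80,80,5,[TOP])
inc(m2w((.085-.092-.032,.0865,.119)),Rd(M[2]+np.pi/2))
E
```

```text
K [0.5188 0.1107 0.1466 0.1451 0.    ] notch in massager mm [ 48.8  87.5 159.1]
n 110 K [ 0.5216  0.1109  0.1746  0.1447 -0.0061] d [ 0.0029  0.0001  0.028  -0.0005 -0.0061]
shift cm [-0.42, -0.1, 2.1] rot deg [-0.0, -0.5, -0.0]
```

View pics/k14.png

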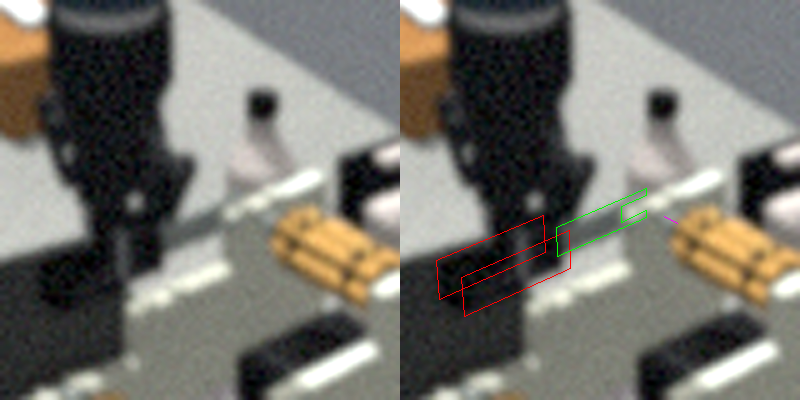

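Request:
arm_command(increments=[[[0, -0.1, 0.7], [0, -0.5, 0], 0], [[0, -0.1, 1.4], [0, -0.5, 0], 0], [[0, -0.1, 2.1], [0, -0.5, 0], 0], [[0, -0.1, 2.1], [0, -0.5, 0], 0], [[0, -0.1, 2.1], [0, -0.5, 0], 0], [[0, -0.1, 2.1], [0, -0.5, 0], 0], [[0, -0.1, 2.1], [0, -0.5, 0], 0], [[0, -0.1, 2.1], [0, -0.5, 0], 0], [[0, -0.1, 2.1], [0, -0.5, 0], 0], [[0, -0.1, 2.1], [0, -0.5, 0], 0]])

```text
time: 21.25
ee_pos: [0.5194, 0.1098, 0.1183]
eef_rot: [[-0.989, -0.146, -0.001], [-0.146, 0.989, -0.0], [0.001, -0.0, -1.0]]
force: [-0.1, 0.4, -1.5]
finger_gap: 0.294
```

```bash
python3 - <<'E'
from h import *
keyview("k15",215,110,80,80,5,[TOP])
s=ctrl.get_state();print(s['force'])
inc(m2w((.085-.092,.0865,.119)),Rd(M[2]+np.pi/2))
E
```

```text
K [0.5194 0.1098 0.1466 0.1235 0.    ] notch in massager mm [ 49.3  86.5 137.5]
n 145 K [ 0.5364  0.1101  0.2269  0.1231 -0.0095] d [ 0.0171  0.0003  0.0803 -0.0004 -0.0095]
[-0.2543812  -0.46823681 -1.22274927]
shift cm [-3.58, -0.0, -0.08] rot deg [-0.0, -0.1, -0.0]
```

View pics/k15.png

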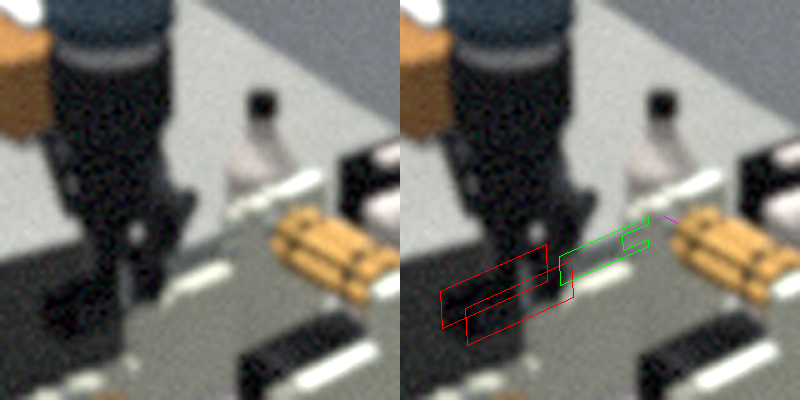

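Request:
arm_command(increments=[[[-0.6, 0, 0], [0, 0, 0], 0], [[-1.2, 0, 0], [0, 0, 0], 0], [[-1.6, 0, 0], [0, 0, 0], 0], [[-2, 0, 0], [0, 0, 0], 0], [[-2.4, 0, 0], [0, 0, 0], 0], [[-2.8, 0, 0], [0, 0, 0], 0], [[-3.2, 0, 0], [0, 0, 0], 0], [[-3.6, 0, 0], [0, 0, 0], 0], [[-3.6, 0, 0], [0, 0, 0], 0], [[-3.6, 0, 0], [0, 0, 0], 0]])

```text
time: 22.13
ee_pos: [0.5549, 0.1151, 0.118]
eef_rot: [[-0.989, -0.146, -0.002], [-0.146, 0.989, -0.0], [0.002, 0.0, -1.0]]
force: [-0.5, -0.2, -1.1]
finger_gap: 0.287
```

```bash
python3 - <<'E'
from h import *
keyview("k16",215,110,80,80,5,[TOP])
s=ctrl.get_state();print(s['force'])
E
```

```text
K [0.5549 0.1151 0.1466 0.1232 0.    ] notch in massager mm [ 85.2  86.4 137.2]
n 137 K [ 0.5611  0.1154  0.1971  0.123  -0.0017] d [ 0.0062  0.0003  0.0505 -0.0002 -0.0017]
[ 0.1682141 -0.052795  -0.7101235]
```

View pics/k16.png

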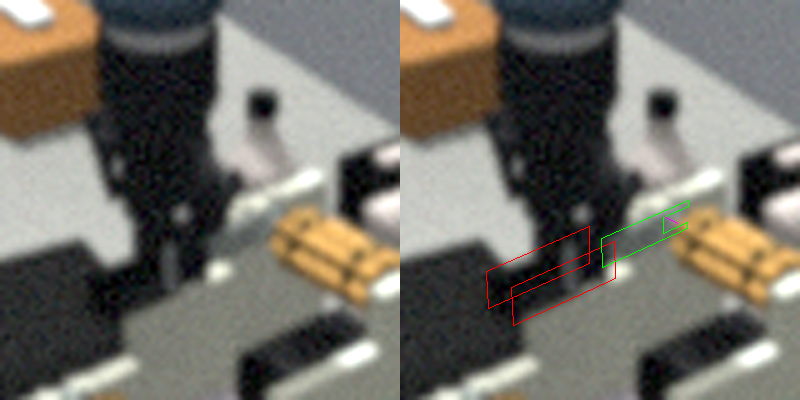

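Request:
arm_command(increments=[[[0, -0.2, 0], [0, 0, 0], 0], [[0, -0.4, 0], [0, 0, 0], 0], [[0, -0.6, 0], [0, 0, 0], 0], [[0, -0.8, 0], [0, 0, 0], 0], [[0, -1.0, 0], [0, 0, 0], 0], [[0, -1.2, 0], [0, 0, 0], 0], [[0, -1.4, 0], [0, 0, 0], 0], [[0, -1.4, 0], [0, 0, 0], 0], [[0, -1.4, 0], [0, 0, 0], 0], [[0, -1.4, 0], [0, 0, 0], 0]])

```text
time: 23.02
ee_pos: [0.5567, 0.1013, 0.1179]
eef_rot: [[-0.989, -0.146, -0.002], [-0.146, 0.989, -0.0], [0.002, 0.0, -1.0]]
force: [0.4, 3.3, -2.5]
finger_gap: 0.289
```

```bash
python3 - <<'E'
from h import *
keyview("k17",215,110,80,80,5,[TOP])
s=ctrl.get_state();print(s['force'])
E
```

```text
K [0.5567 0.1013 0.1467 0.1231 0.    ] notch in massager mm [ 84.9  72.6 137.1]
n 92 K [0.5567 0.1009 0.1161 0.1235 0.0047] d [ 0.     -0.0004 -0.0306  0.0004  0.0047]
[-1.07663435  3.59162325 -2.8075134 ]
```

Request:
arm_command(increments=[[[0, 0, -0.3], [0, 0, 0], 0], [[0, 0, -0.6], [0, 0, 0], 0], [[0, 0, -0.9], [0, 0, 0], 0], [[0, 0, -1.2], [0, 0, 0], 0], [[0, 0, -1.5], [0, 0, 0], 0], [[0, 0, -1.8], [0, 0, 0], 0], [[0, 0, -2.1], [0, 0, 0], 0], [[0, 0, -2.4], [0, 0, 0], 0], [[0, 0, -2.5], [0, 0, 0], 0], [[0, 0, -2.5], [0, 0, 0], 0]])

```text
time: 23.9
ee_pos: [0.5571, 0.1013, 0.1435]
eef_rot: [[-0.989, -0.146, -0.001], [-0.146, 0.989, -0.0], [0.001, -0.0, -1.0]]
force: [0.0, 4.3, -3.9]
finger_gap: 0.289
```

```bash
python3 - <<'E'
from h import *
keyview("k18",215,110,80,80,5,[TOP])
s=ctrl.get_state();print(s['force'])
E
```

```text
K [0.5571 0.1013 0.1467 0.1487 0.    ] notch in massager mm [ 85.4  72.5 162.7]
n 93 K [ 0.5572  0.1002  0.1438  0.1485 -0.0009] d [ 0.     -0.0011 -0.0029 -0.0001 -0.0009]
[-1.14720638  4.98765152 -3.79423664]
```

View pics/k18.png

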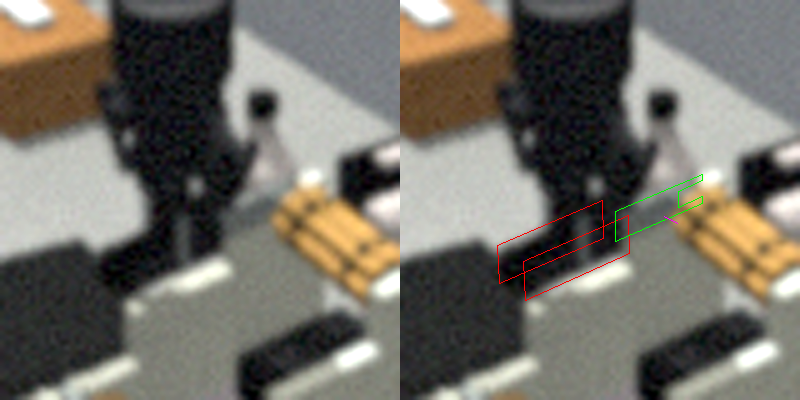

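Lifted; release over the step.

Request:
arm_command(increments=[[[0, 0.3, 0], [0, 0, 0], 0], [[0, 0.6, 0], [0, 0, 0], 0], [[0, 0.9, 0], [0, 0, 0], 0], [[0, 1.2, 0], [0, 0, 0], 0], [[0, 1.3, 0], [0, 0, 0], 0], [[0, 1.3, 0.3], [0, 0, 0], 0], [[0, 1.3, 0.6], [0, 0, 0], 0], [[0, 1.3, 0.9], [0, 0, 0], 0], [[0, 1.3, 1.2], [0, 0, 0], 0], [[0, 1.3, 1.2], [0, 0, 0], 0]])

```text
time: 24.78
ee_pos: [0.5549, 0.1138, 0.1304]
eef_rot: [[-0.989, -0.146, -0.002], [-0.146, 0.989, -0.0], [0.002, -0.0, -1.0]]
force: [0.1, -0.3, -1.0]
finger_gap: 0.289
```

```bash
python3 - <<'E'
from h import *
keyview("k19",215,110,80,80,5,[TOP])
s=ctrl.get_state();print(s['force'])
E
```

```text
K [0.5549 0.1138 0.1463 0.1356 0.    ] notch in massager mm [ 85.   85.2 149.6]
n 99 K [ 0.5549  0.1136  0.1441  0.1349 -0.0046] d [ 0.     -0.0003 -0.0022 -0.0007 -0.0046]
[-0.87205589  0.21204735 -1.07233028]
```

View pics/k19.png

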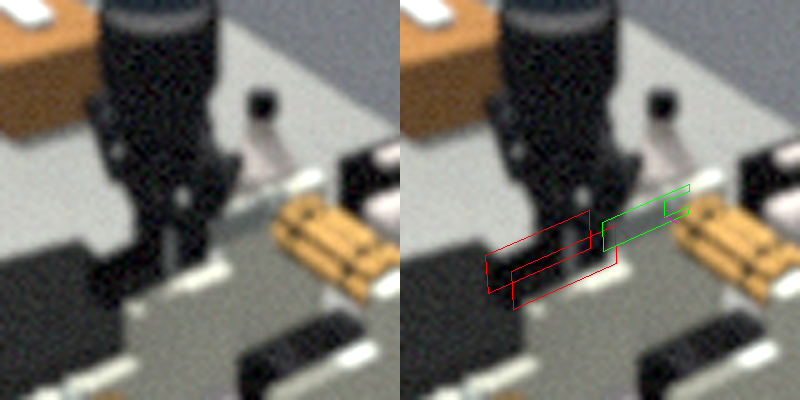

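Request:
arm_command(increments=[[[0.4, 0, 0], [0, 0, 0], 0], [[0.8, 0, 0], [0, 0, 0], 0], [[1.3, 0, 0], [0, 0, 0], 0], [[1.8, 0, 0], [0, 0, 0], 0], [[2.4, 0, 0], [0, 0, 0], 0], [[3.2, 0, 0], [0, 0, 0], 0], [[4, 0, 0], [0, 0, 0], 0], [[4, 0, -2], [0, 0, 0], 0], [[4, 0, -5], [0, 0, 0], 0], [[4, 0, -5], [0, 0, 0], 0]])

```text
time: 25.67
ee_pos: [0.518, 0.1082, 0.1865]
eef_rot: [[-0.989, -0.146, 0.007], [-0.146, 0.989, -0.0], [-0.007, -0.001, -1.0]]
force: [1.2, -0.2, 0.4]
finger_gap: 0.291
```

```bash
python3 - <<'E'
from h import *
s=ctrl.get_state();print(s['force'],s['ee_pos'])
im,d,W=cloud("side"); a=cv2.resize(im[115:235,195:315],None,fx=5,fy=5,interpolation=cv2.INTER_CUBIC)
cv2.imwrite("pics/k20.png",a)
im,d,W=cloud("top")
cv2.imwrite("pics/t20.png",cv2.resize(im[100:250,100:300],None,fx=4,fy=4,interpolation=cv2.INTER_CUBIC))
# mat pose: dark pixels original
im=cv2.imread("pics/t4raw.png"); g=im.max(2); m=((g<70)).astype(np.uint8); m[:, :110]=0;m[:,195:]=0;m[:150]=0;m[255:]=0
ct=max(cv2.findContours(m,0,2)[0],key=cv2.contourArea); c=cams.calibration("top");R=np.array(c['R']);t=np.array(c['t'])
P=[]
for u,v in ct[:,0]:
    r=R.T@np.array([(u-c['cx'])/c['fx'],(v-c['cy'])/c['fy'],1]); o=-R.T@t; P.append((o+r*(.003-o[2])/r[2])[:2])
print(cv2.minAreaRect(np.array(P,np.float32)*1000))
E
```

```text
[ 1.24623032 -0.16433926  0.4455631 ] [0.51801809 0.10822767 0.18653793]
((508.4486083984375, 304.69329833984375), (187.50552368164062, 239.11814880371094), 85.13064575195312)
```

View pics/k20.png

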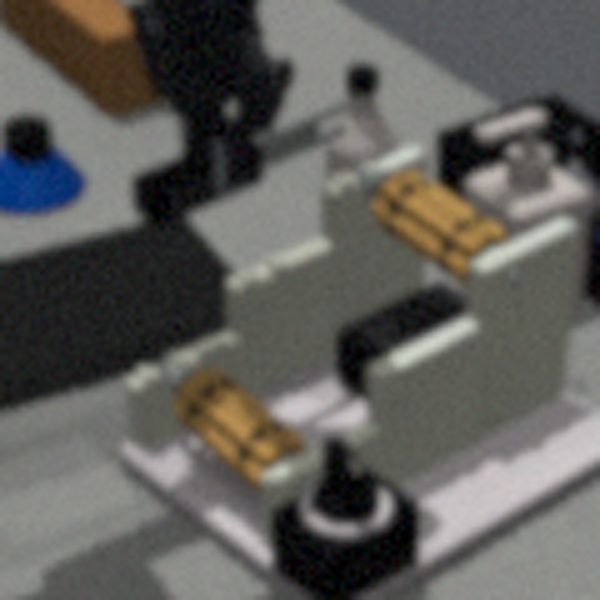

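View pics/t20.png

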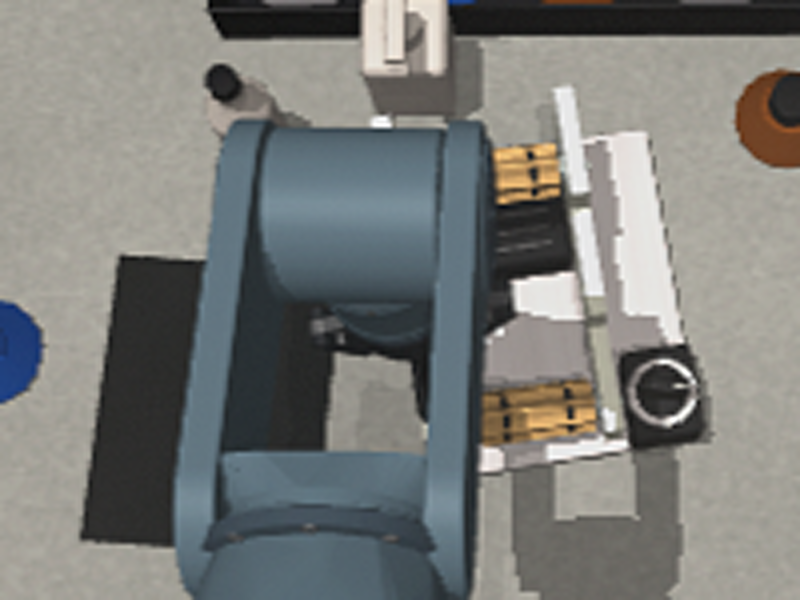

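```bash
python3 - <<'E'
from h import *
inc((.500,.325,.03),Rd(-.37+np.pi/2))
E
```

```text
shift cm [-1.55, 21.69, 15.25] rot deg [-0.0, 0.1, 29.6]
```

Request:
arm_command(increments=[[[-1.6, 21.7, 0], [0, 0, 29.6], 0], [[-1.6, 21.7, 0], [0, 0, 29.6], 0], [[-1.6, 21.7, 0], [0, 0, 29.6], 0], [[-1.6, 21.7, 0], [0, 0, 29.6], 0], [[-1.6, 21.7, 2], [0, 0, 29.6], 0], [[-1.6, 21.7, 6], [0, 0, 29.6], 0], [[-1.6, 21.7, 10], [0, 0, 29.6], 0], [[-1.6, 21.7, 14], [0, 0, 29.6], 0], [[-1.6, 21.7, 15], [0, 0, 29.6], 0], [[-1.6, 21.7, 15], [0, 0, 29.6], 0]])

```text
time: 26.6
ee_pos: [0.4931, 0.3231, 0.0237]
eef_rot: [[-0.932, 0.361, -0.014], [0.361, 0.933, -0.005], [0.011, -0.01, -1.0]]
force: [-1.5, -1.1, -1.5]
finger_gap: 0.293
```

```bash
python3 - <<'E'
from h import *
print(ctrl.get_state()['ee_pos']);inc((.500,.325,-.001),Rd(-.37+np.pi/2))
E
```

```text
[0.49311429 0.32307883 0.02369976]
shift cm [-0.6, 0.45, 2.46] rot deg [-0.6, -0.7, 0.0]
```

Request:
arm_command(increments=[[[0, 0, 0], [0, 0, 0], 0], [[0, 0, 0], [0, 0, 0], 0], [[0, 0, 0], [0, 0, 0], 0], [[0, 0, 0.5], [0, 0, 0], 0], [[0, 0, 1], [0, 0, 0], 0], [[0, 0, 1.5], [0, 0, 0], 0], [[0, 0, 2], [0, 0, 0], 0], [[0, 0, 2], [0, 0, 0], 0], [[0, 0, 2], [0, 0, 0], 0], [[0, 0, 2], [0, 0, 0], 0]])

```text
time: 27.43
ee_pos: [0.4993, 0.3252, 0.0109]
eef_rot: [[-0.932, 0.362, -0.002], [0.362, 0.932, -0.0], [0.002, -0.001, -1.0]]
force: [0.2, 0.4, -0.5]
finger_gap: 0.287
```

```bash
python3 - <<'E'
from h import *
s=ctrl.get_state();print(s['ee_pos'],s['force']);inc((.500,.325,-.001),Rd(-.37+np.pi/2))
E
```

```text
[0.49928206 0.32519884 0.01094611] [ 0.17998539  0.42780326 -0.54961484]
shift cm [-0.08, 0.01, 1.19] rot deg [-0.1, -0.1, -0.0]
```

Request:
arm_command(increments=[[[0, 0, 0.3], [0, 0, 0], 0], [[0, 0, 0.6], [0, 0, 0], 0], [[0, 0, 0.9], [0, 0, 0], 0], [[0, 0, 1.0], [0, 0, 0], 0], [[0, 0, 1.1], [0, 0, 0], 0], [[0, 0, 1.2], [0, 0, 0], 0], [[0, 0, 1.3], [0, 0, 0], 0], [[0, 0, 1.3], [0, 0, 0], 0], [[0, 0, 1.3], [0, 0, 0], 0], [[0, 0, 1.3], [0, 0, 0], 0]])

```text
time: 28.27
ee_pos: [0.4994, 0.3252, -0.0019]
eef_rot: [[-0.932, 0.362, -0.002], [0.362, 0.932, -0.0], [0.001, -0.001, -1.0]]
force: [-0.3, 0.2, -0.8]
finger_gap: 0.289
```

Request:
arm_command(increments=[[[0, 0, 0.05], [0, 0, 0], 0.35], [[0, 0, 0.05], [0, 0, 0], 0.45], [[0, 0, 0.05], [0, 0, 0], 0.6], [[0, 0, 0.05], [0, 0, 0], 0.7], [[0, 0, 0.05], [0, 0, 0], 0.7], [[0, 0, -2], [0, 0, 0], 0.7], [[0, 0, -5], [0, 0, 0], 0.7], [[0, 0, -9], [0, 0, 0], 0.7], [[0, 0, -13], [0, 0, 0], 0.7], [[0, 0, -17], [0, 0, 0], 0.7]])

```text
time: 29.1
ee_pos: [0.4991, 0.325, 0.1697]
eef_rot: [[-0.932, 0.362, -0.002], [0.362, 0.932, -0.001], [0.002, -0.001, -1.0]]
force: [1.2, 0.7, 0.3]
finger_gap: 0.694
```

```bash
python3 - <<'E'
from h import *
im,d,W=cloud("side"); fitkey([W],np.array([.51,.32]),.1,a0=-.37)
print(ctrl.get_state()['ee_pos'])
cv2.imwrite("pics/s21.png",cv2.resize(im[90:240,120:300],None,fx=4,fy=4,interpolation=cv2.INTER_CUBIC))
E
```

```text
key 216 [ 0.4984  0.3254 -0.3623] med 0.0010566250967363232
[0.50393732 0.32719998 0.17952639]
```

View pics/s21.png

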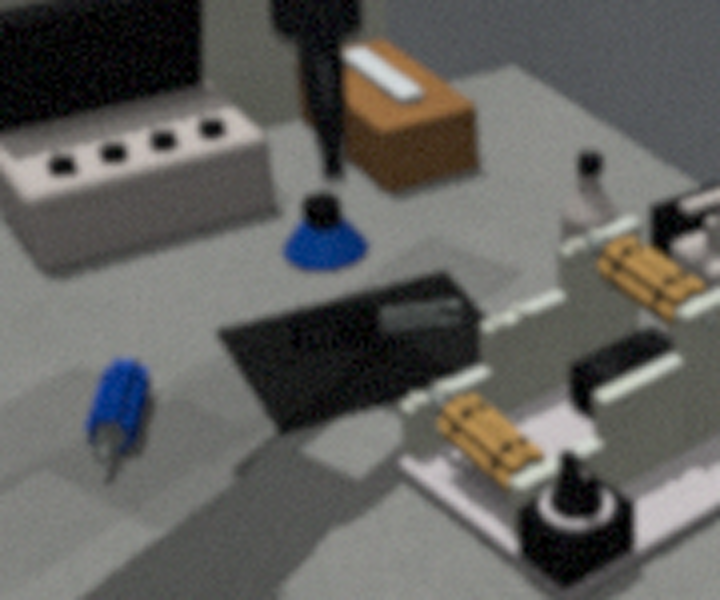

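```bash
cat >> h.py <<'E'
G=np.array([0,0,-.030])
def rtool(C,pitch,az=M[2]):
    R=Rd(az)@Ro.from_rotvec([0,pitch,0]).as_matrix(); return np.array(C)-R@G,R
E
python3 - <<'E'
from h import *
p,R=rtool(m2w((-.085,.020,.0645)),.098); print(p)
inc(p+[0,0,.13],R)
E
```

```text
[0.48685737 0.04073789 0.03464394]
shift cm [-8.74, -27.34, 1.34] rot deg [-2.3, 5.3, 60.4]
```

Request:
arm_command(increments=[[[-8.7, -27.3, 1.3], [-2.3, 5.3, 60.4], 0.8], [[-8.7, -27.3, 1.3], [-2.3, 5.3, 60.4], 0.8], [[-8.7, -27.3, 1.3], [-2.3, 5.3, 60.4], 0.8], [[-8.7, -27.3, 1.3], [-2.3, 5.3, 60.4], 0.8], [[-8.7, -27.3, 1.3], [-2.3, 5.3, 60.4], 0.8], [[-8.7, -27.3, 1.3], [-2.3, 5.3, 60.4], 0.8], [[-8.7, -27.3, 1.3], [-2.3, 5.3, 60.4], 0.8], [[-8.7, -27.3, 1.3], [-2.3, 5.3, 60.4], 0.8], [[-8.7, -27.3, 1.3], [-2.3, 5.3, 60.4], 0.8], [[-8.7, -27.3, 1.3], [-2.3, 5.3, 60.4], 0.8]])

```text
time: 29.98
ee_pos: [0.482, 0.038, 0.1551]
eef_rot: [[-0.139, 0.99, -0.026], [0.986, 0.141, 0.093], [0.095, -0.013, -0.995]]
force: [0.4, 0.5, 0.3]
finger_gap: 0.801
```

```bash
python3 - <<'E'
from h import *
s=ctrl.get_state();print(s['ee_pos'],s['qpos'])
im,d,W=cloud("top"); cv2.imwrite("pics/t22.png",cv2.resize(im[100:250,180:300],None,fx=5,fy=4,interpolation=cv2.INTER_CUBIC))
im,d,W=cloud("side"); cv2.imwrite("pics/s22.png",cv2.resize(im[100:240,180:320],None,fx=4,fy=4,interpolation=cv2.INTER_CUBIC))
p,R=rtool(m2w((-.085,.020,.0645)),.098)
inc(p+[0,0,.03],R);inc(p,R)
E
```

```text
[0.48200254 0.03801748 0.15509923] [-0.22768502  0.06194742  1.87671398  0.08896808  1.25086197 -0.39871292]
shift cm [-0.78, 0.62, 9.01] rot deg [-0.7, 0.2, -0.0]
shift cm [-1.06, 0.66, 12.0] rot deg [-0.7, 0.2, -0.0]
```

View pics/s22.png

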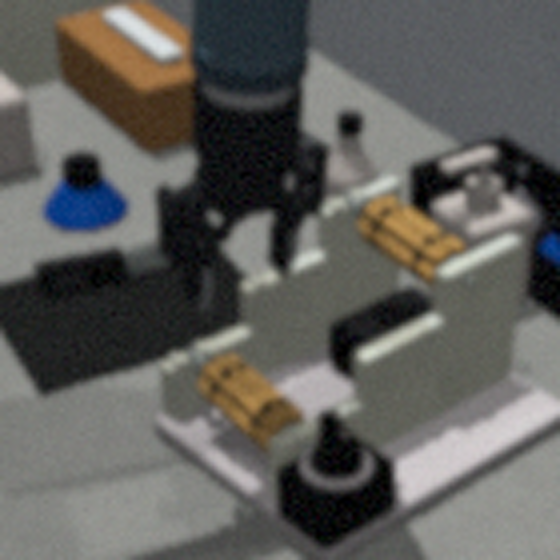

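Request:
arm_command(increments=[[[0, 0, 2], [0, 0, 0], 0.8], [[0, 0, 4], [0, 0, 0], 0.8], [[0, 0, 6], [0, 0, 0], 0.8], [[0, 0, 7], [0, 0, 0], 0.8], [[0, 0, 7], [0, 0, 0], 0.8], [[0, 0, 7], [0, 0, 0], 0.8], [[0, 0, 7], [0, 0, 0], 0.8], [[0, 0, 7], [0, 0, 0], 0.8], [[0, 0, 7], [0, 0, 0], 0.8], [[0, 0, 7], [0, 0, 0], 0.8]])

```text
time: 30.92
ee_pos: [0.4808, 0.0456, 0.0863]
eef_rot: [[-0.144, 0.989, -0.025], [0.985, 0.146, 0.092], [0.095, -0.012, -0.995]]
force: [0.4, -0.3, -0.2]
finger_gap: 0.798
```

```bash
python3 - <<'E'
from h import *
s=ctrl.get_state();print(s['ee_pos'],s['force'])
p,R=rtool(m2w((-.085,.020,.0645)),.098)
inc(p,R)
im,d,W=cloud("side"); cv2.imwrite("pics/s23.png",cv2.resize(im[120:240,180:320],None,fx=5,fy=5,interpolation=cv2.INTER_CUBIC))
E
```

```text
[0.48076032 0.04555725 0.08632741] [ 0.39612401 -0.30894625 -0.24028418]
shift cm [-1.05, 0.59, 5.08] rot deg [-0.7, 0.2, -0.1]
```

View pics/s23.png

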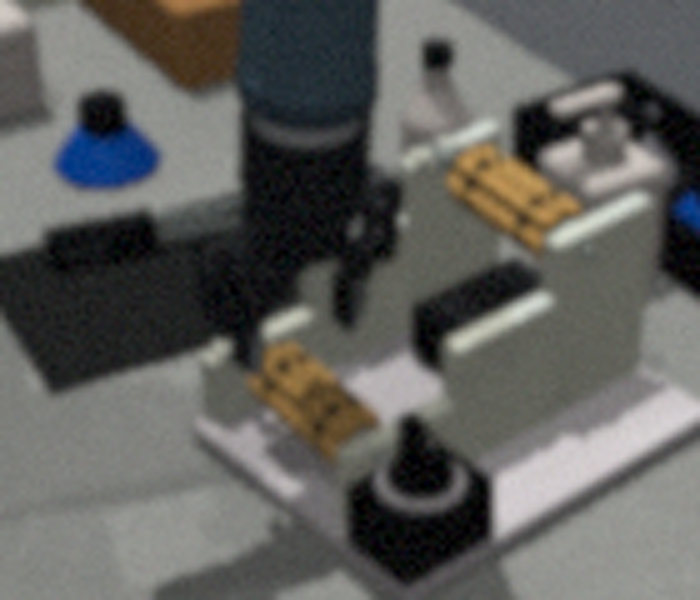

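Request:
arm_command(increments=[[[-0.5, 0.6, 0], [-0.7, 0, 0], 0.8], [[-1, 0.6, 0.5], [-0.7, 0, 0], 0.8], [[-1, 0.6, 1.5], [-0.7, 0, 0], 0.8], [[-1, 0.6, 2.5], [-0.7, 0, 0], 0.8], [[-1, 0.6, 3.5], [-0.7, 0, 0], 0.8], [[-1, 0.6, 4.5], [-0.7, 0, 0], 0.8], [[-1, 0.6, 5.1], [-0.7, 0, 0], 0.8], [[-1, 0.6, 5.1], [-0.7, 0, 0], 0.8], [[-1, 0.6, 5.1], [-0.7, 0, 0], 0.8], [[-1, 0.6, 5.1], [-0.7, 0, 0], 0.8]])

```text
time: 31.8
ee_pos: [0.4864, 0.0415, 0.0339]
eef_rot: [[-0.144, 0.989, -0.014], [0.985, 0.145, 0.094], [0.095, -0.001, -0.995]]
force: [0.7, 0.2, 0.4]
finger_gap: 0.794
```

```bash
python3 - <<'E'
from h import *
s=ctrl.get_state();print(s['ee_pos'],s['force'])
p,R=rtool(m2w((-.085,.020,.0645)),.098)
inc(p,R)
im,d,W=cloud("side"); cv2.imwrite("pics/s24.png",cv2.resize(im[140:240,190:310],None,fx=6,fy=6,interpolation=cv2.INTER_CUBIC))
E
```

```text
[0.48639656 0.04149104 0.03387805] [0.70260974 0.20845701 0.37173466]
shift cm [-0.07, 0.03, -0.08] rot deg [-0.0, 0.1, -0.1]
```

View pics/s24.png

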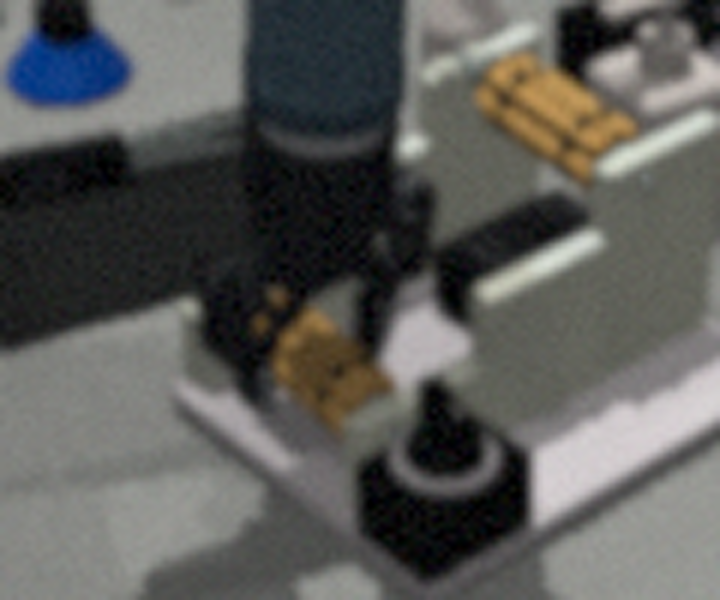

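Request:
arm_command(increments=[[[0, 0, 0], [0, 0, 0], 0.7], [[0, 0, 0], [0, 0, 0], 0.6], [[0, 0, 0], [0, 0, 0], 0.5], [[0, 0, 0], [0, 0, 0], 0.4], [[0, 0, 0], [0, 0, 0], 0.2], [[0, 0, 0], [0, 0, 0], 0.2], [[0, 0, 0], [0, 0, 0], 0.2], [[0, 0, 0], [0, 0, 0], 0.2], [[0, 0, 0], [0, 0, 0], 0.2], [[0, 0, 0], [0, 0, 0], 0.2]])

```text
time: 32.68
ee_pos: [0.4863, 0.0413, 0.0345]
eef_rot: [[-0.145, 0.989, -0.014], [0.985, 0.145, 0.094], [0.095, -0.001, -0.995]]
force: [-2.2, -1.4, 6.0]
finger_gap: 0.491
```

```bash
python3 - <<'E'
from h import *
s=ctrl.get_state();print(s['ee_pos'],s['force'],s['moment'])
# tilt to 0.2 with pivot at roller y=-.059 : center rises
def step(th,draw,lift=0):
    # line through pivot point (massager y=.020-.059=-.039, z=.058+.0025)
    a=.059+draw
    C=m2w((-.085,-.039+a*np.cos(th),.058+.0025+a*np.sin(th)+lift)); return rtool(C,th)
p0,R0=rtool(m2w((-.085,.020,.0645)),.098)
for th,dr,l in((.098,0,0),(.20,0,0),(.20,.028,0),(.2,.028,.1)):
    p,R=step(th,dr,l); print(th,dr,np.round(p,4)); inc(p,R,frm=(p0,R0))
E
```

```text
[0.48630154 0.04127858 0.03447117] [-2.16361729 -1.36117004  5.96390768] [-0.06851939  0.44833418  0.26279669]
0.098 0 [0.4869 0.0405 0.0364]
shift cm [-0.01, -0.0, -0.18] rot deg [0.0, 0.0, 0.0]
0.2 0 [0.4866 0.0426 0.0428]
shift cm [0.26, 0.0, -0.8] rot deg [0.0, 5.8, -0.0]
0.2 0.028 [0.4826 0.0697 0.0484]
shift cm [3.05, 0.0, -1.08] rot deg [0.0, 5.8, -0.0]
0.2 0.028 [0.4826 0.0697 0.1484]
shift cm [4.03, 0.0, -11.03] rot deg [0.0, 5.8, -0.0]
```

Request:
arm_command(increments=[[[0, 0, -0.1], [0, 1, 0], 0.2], [[0.1, 0, -0.3], [0, 2.2, 0], 0.2], [[0.1, 0, -0.5], [0, 3.5, 0], 0.2], [[0.2, 0, -0.7], [0, 4.7, 0], 0.2], [[0.3, 0, -0.8], [0, 5.8, 0], 0.2], [[0.3, 0, -0.8], [0, 5.8, 0], 0.2], [[0.3, 0, -0.8], [0, 5.8, 0], 0.2], [[0.3, 0, -0.8], [0, 5.8, 0], 0.2], [[0.3, 0, -0.8], [0, 5.8, 0], 0.2], [[0.3, 0, -0.8], [0, 5.8, 0], 0.2]])

```text
time: 33.52
ee_pos: [0.4854, 0.044, 0.0417]
eef_rot: [[-0.142, 0.989, -0.03], [0.97, 0.145, 0.194], [0.196, -0.002, -0.981]]
force: [-0.6, 5.1, -2.5]
finger_gap: 0.488
```

```bash
python3 - <<'E'
from h import *
s=ctrl.get_state();print(s['ee_pos'],s['force'],s['moment'])
im,d,W=cloud("side"); cv2.imwrite("pics/s25.png",cv2.resize(im[140:240,190:310],None,fx=6,fy=6,interpolation=cv2.INTER_CUBIC))
E
```

```text
[0.48540038 0.04397915 0.04174307] [-0.64812678  5.14061125 -2.52457888] [ 0.47162777  0.00084954 -0.03288507]
```

View pics/s25.png

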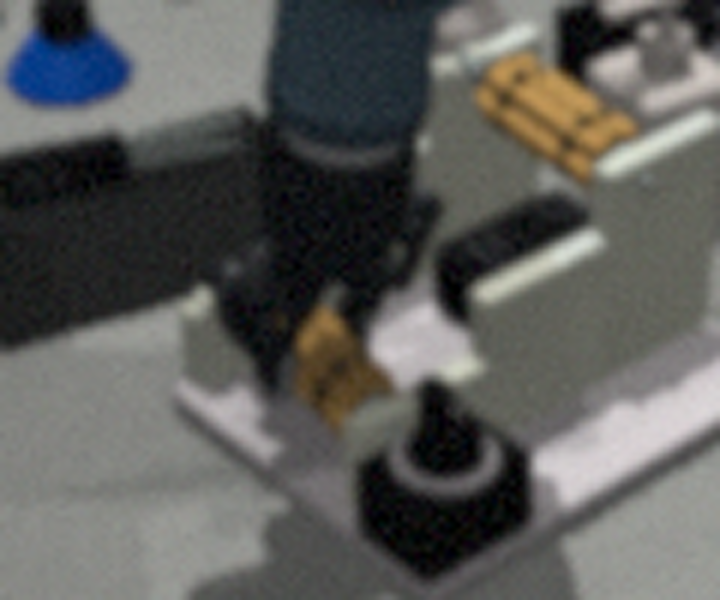

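Request:
arm_command(increments=[[[0.3, 0, 0], [0, 0, 0], 0.2], [[0.6, 0, 0], [0, 0, 0], 0.2], [[1, 0, 0], [0, 0, 0], 0.2], [[1.4, 0, 0], [0, 0, 0], 0.2], [[1.8, 0, 0], [0, 0, 0], 0.2], [[2.2, 0, 0], [0, 0, 0], 0.2], [[2.5, 0, 0], [0, 0, 0], 0.2], [[2.8, 0, 0], [0, 0, 0], 0.2], [[2.8, 0, 0], [0, 0, 0], 0.2], [[2.8, 0, 0], [0, 0, 0], 0.2]])

```text
time: 34.4
ee_pos: [0.4821, 0.0703, 0.0476]
eef_rot: [[-0.142, 0.989, -0.029], [0.971, 0.145, 0.192], [0.194, -0.0, -0.981]]
force: [-0.1, -4.2, -2.2]
finger_gap: 0.491
```

```bash
python3 - <<'E'
from h import *
s=ctrl.get_state();print(s['ee_pos'],s['force'],s['moment'],s['finger_gap'])
im,d,W=cloud("side"); cv2.imwrite("pics/s26.png",cv2.resize(im[140:240,190:310],None,fx=6,fy=6,interpolation=cv2.INTER_CUBIC))
im,d,W=cloud("top"); cv2.imwrite("pics/t26.png",cv2.resize(im[120:240,110:290],None,fx=4,fy=4,interpolation=cv2.INTER_CUBIC))
E
```

```text
[0.48211924 0.0702663  0.04759773] [-0.0515713  -4.19506528 -2.18273625] [-0.95616986  0.00278858  0.1132623 ] 0.49089943820746423
```

View pics/s26.png

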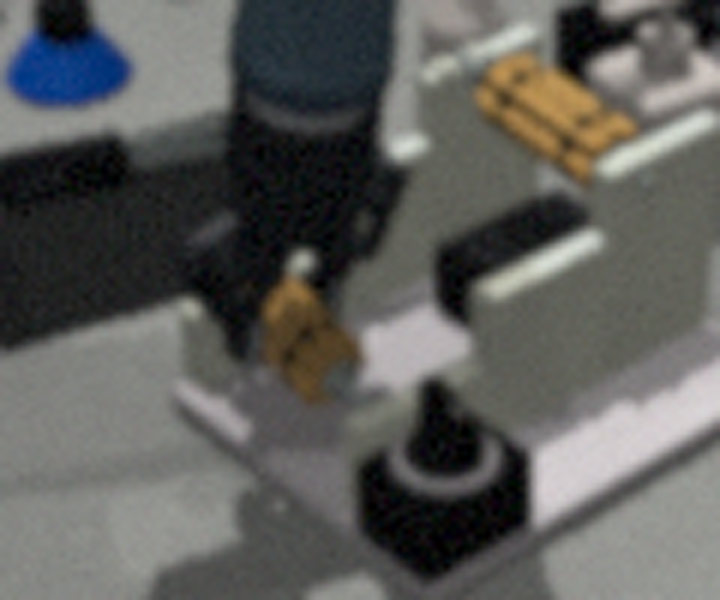

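View pics/t26.png

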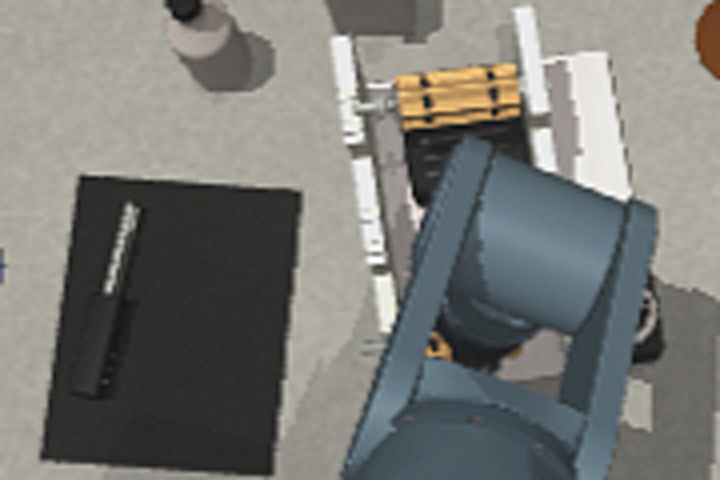

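Request:
arm_command(increments=[[[0, 0, -0.3], [0, 0, 0], 0.2], [[0, 0, -0.6], [0, 0, 0], 0.2], [[0, 0, -1], [0, 0, 0], 0.2], [[0, 0, -1.4], [0, 0, 0], 0.2], [[0, 0, -1.8], [0, 0, 0], 0.2], [[0, 0, -1.8], [0, 0, 0], 0.2], [[0, 0, -1.8], [0, 0, 0], 0.2], [[0, 0, -1.8], [0, 0, 0], 0.2], [[0, 0, -1.8], [0, 0, 0], 0.2], [[0, 0, -1.8], [0, 0, 0], 0.2]])

```text
time: 35.33
ee_pos: [0.4821, 0.0675, 0.0649]
eef_rot: [[-0.142, 0.989, -0.03], [0.97, 0.145, 0.194], [0.196, -0.001, -0.981]]
force: [0.2, -0.6, -2.0]
finger_gap: 0.487
```

```bash
python3 - <<'E'
from h import *
s=ctrl.get_state();print(s['ee_pos'],s['force'],s['moment'],s['finger_gap'])
im,d,W=cloud("side"); cv2.imwrite("pics/s27.png",cv2.resize(im[140:240,190:310],None,fx=6,fy=6,interpolation=cv2.INTER_CUBIC))
E
```

```text
[0.48212734 0.06746533 0.06486123] [ 0.22048593 -0.6189507  -2.00257316] [-0.18115565 -0.07157663  0.04924636] 0.4874655095694505
```

View pics/s27.png

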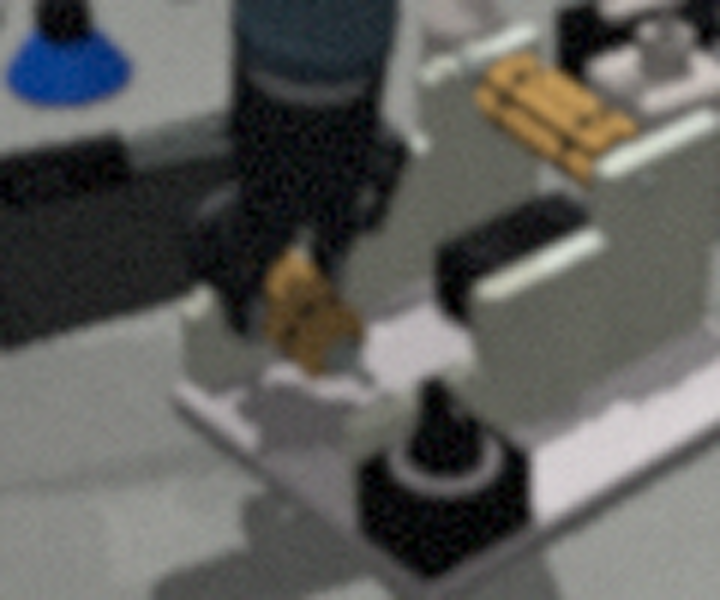

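Request:
arm_command(increments=[[[0.4, 0, -2], [0, 0, 0], 0.2], [[1, 0, -5], [0, 0, 0], 0.2], [[1.6, 0, -8], [0, 0, 0], 0.2], [[2, 0, -10], [0, 0, 0], 0.2], [[2, 0, -10], [0, -2, 0], 0.2], [[2, 0, -10], [0, -5, 0], 0.2], [[2, 0, -10], [0, -8, 0], 0.2], [[2, 0, -10], [0, -11, 0], 0.2], [[2, 0, -10], [0, -11.2, 0], 0.2], [[2, 0, -10], [0, -11.2, 0], 0.2]])

```text
time: 36.22
ee_pos: [0.4821, 0.0683, 0.1669]
eef_rot: [[-0.146, 0.989, -0.002], [0.989, 0.146, 0.002], [0.003, -0.001, -1.0]]
force: [-0.6, 0.7, -2.5]
finger_gap: 0.489
```

```bash
python3 - <<'E'
from h import *
s=ctrl.get_state();print(s['ee_pos'],s['force'],s['moment'],s['finger_gap'])
# basin fit from initial top cloud: rim contour
W=np.load("pics/topW.npy")
w=W[145:240,300:385].reshape(-1,3); w=w[np.isfinite(w).all(1)]; h=w[(w[:,2]>.03)&(w[:,2]<.05)]
print(len(h),cv2.minAreaRect(h[:,:2].astype(np.float32)*1000))
p,R=rtool((.4665,-.327,.19),0,az=0.0); inc(p,R)
E
```

```text
[0.48206678 0.06832355 0.16690328] [-0.62757805  0.73843115 -2.48291322] [-0.00338369 -0.00171021  0.01012384] 0.4889674563459582
427 ((522.1228637695312, -323.0234680175781), (201.72007751464844, 250.48049926757812), 88.48371124267578)
shift cm [-38.88, -7.33, 0.6] rot deg [-0.1, -0.1, 8.4]
```

Request:
arm_command(increments=[[[-38.9, -7.3, 0.5], [0, 0, 9.9], 0.2], [[-38.9, -7.3, 0.5], [0, 0, 9.9], 0.2], [[-38.9, -7.3, 0.5], [0, 0, 9.9], 0.2], [[-38.9, -7.3, 0.5], [0, 0, 9.9], 0.2], [[-38.9, -7.3, 0.5], [0, 0, 9.9], 0.2], [[-38.9, -7.3, 0.5], [0, 0, 9.9], 0.2], [[-38.9, -7.3, 0.5], [0, 0, 9.9], 0.2], [[-38.9, -7.3, 0.5], [0, 0, 9.9], 0.2], [[-38.9, -7.3, 0.5], [0, 0, 9.9], 0.2], [[-38.9, -7.3, 0.5], [0, 0, 9.9], 0.2]])

```text
time: 37.05
ee_pos: [0.4653, -0.3335, 0.1614]
eef_rot: [[0.031, 1.0, -0.0], [1.0, -0.031, 0.001], [0.001, -0.0, -1.0]]
force: [-0.1, 0.1, -3.0]
finger_gap: 0.487
```

Request:
arm_command(increments=[[[0, 0, 0], [0, 0, 0], 0.2], [[0, 0, 0], [0, 0, 0], 0.2], [[0, 0, 2], [0, 0, 0], 0.2], [[0, 0, 4], [0, 0, 0], 0.2], [[0, 0, 6], [0, 0, 0], 0.2], [[0, 0, 8], [0, 0, 0], 0.2], [[0, 0, 9], [0, 0, 0], 0.2], [[0, 0, 9], [0, 0, 0], 0.2], [[0, 0, 9], [0, 0, 0], 0.2], [[0, 0, 9], [0, 0, 0], 0.2]])

```text
time: 37.88
ee_pos: [0.4672, -0.3283, 0.073]
eef_rot: [[0.027, 1.0, 0.0], [1.0, -0.027, -0.0], [-0.0, 0.0, -1.0]]
force: [1.0, -1.6, -3.0]
finger_gap: 0.489
```

```bash
python3 - <<'E'
from h import *
s=ctrl.get_state();print(s['ee_pos'],s['force'],s['finger_gap'])
im,d,W=cloud("side"); cv2.imwrite("pics/s28.png",cv2.resize(im[190:330,240:400],None,fx=5,fy=4,interpolation=cv2.INTER_CUBIC))
p,R=rtool((.467,-.327,.0275),0,az=-.026); inc(p,R)
f=W.reshape(-1,3);f=f[np.isfinite(f).all(1)]
g=f[(abs(f[:,0]-.467)<.03)&(abs(f[:,1]+.327)<.1)&(f[:,2]<.14)]
for y in np.arange(-.41,-.24,.012):
    q=g[abs(g[:,1]-y)<.006]; print(round(y,3),np.round(np.percentile(q[:,2],[5,50,95]),3) if len(q)>3 else None)
E
```

```text
[ 0.4672007  -0.32828181  0.07296044] [ 1.01917061 -1.5908291  -3.0325686 ] 0.4885551352593538
shift cm [0.16, -0.04, 7.57] rot deg [0.0, 0.0, -0.1]
-0.41 None
-0.398 [0.001 0.003 0.105]
-0.386 [0.001 0.003 0.108]
-0.374 [0.001 0.096 0.12 ]
-0.362 [0.001 0.006 0.122]
-0.35 [0.001 0.004 0.122]
-0.338 [0.001 0.109 0.135]
-0.326 [0.001 0.005 0.136]
-0.314 [0.001 0.003 0.125]
-0.302 [0.001 0.003 0.006]
-0.29 [0.    0.003 0.005]
-0.278 [0.    0.003 0.005]
-0.266 [0.001 0.003 0.006]
-0.254 [0.001 0.003 0.005]
-0.242 [0.001 0.002 0.005]
```

View pics/s28.png

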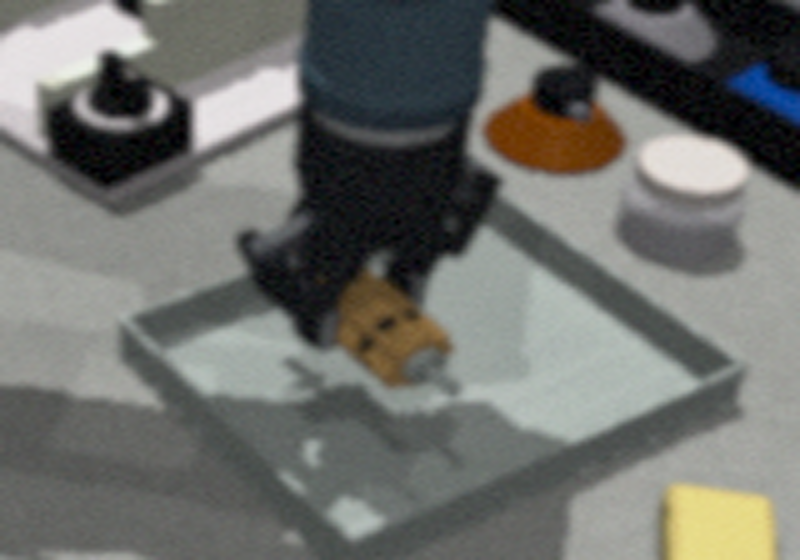

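Request:
arm_command(increments=[[[0, 0, 2], [0, 0, 0], 0.2], [[0, 0, 4], [0, 0, 0], 0.2], [[0, 0, 5.5], [0, 0, 0], 0.2], [[0, 0, 6.5], [0, 0, 0], 0.2], [[0, 0, 6.8], [0, 0, 0], 0.2], [[0, 0, 7], [0, 0, 0], 0.2], [[0, 0, 7.1], [0, 0, 0], 0.2], [[0, 0, 7.2], [0, 0, 0], 0.2], [[0, 0, 7.2], [0, 0, 0], 0.2], [[0, 0, 7.2], [0, 0, 0], 0.2]])

```text
time: 38.77
ee_pos: [0.4667, -0.3282, 0.0004]
eef_rot: [[0.028, 1.0, -0.0], [1.0, -0.028, 0.0], [0.0, -0.0, -1.0]]
force: [-0.0, -0.0, -3.1]
finger_gap: 0.489
```

Request:
arm_command(increments=[[[0, 0, 0.1], [0, 0, 0], 0.2], [[0, 0, 0.2], [0, 0, 0], 0.2], [[0, 0, 0.3], [0, 0, 0], 0.2], [[0, 0, 0.3], [0, 0, 0], 0.2], [[0, 0, 0.4], [0, 0, 0], 0.2], [[0, 0, 0.4], [0, 0, 0], 0.2], [[0, 0, 0.5], [0, 0, 0], 0.2], [[0, 0, 0.5], [0, 0, 0], 0.2], [[0, 0, 0.5], [0, 0, 0], 0.2], [[0, 0, 0.5], [0, 0, 0], 0.2]])

```text
time: 39.6
ee_pos: [0.4664, -0.3278, -0.0044]
eef_rot: [[0.027, 1.0, -0.001], [1.0, -0.027, 0.001], [0.001, -0.001, -1.0]]
force: [-3.3, 3.5, 7.0]
finger_gap: 0.49
```

Request:
arm_command(increments=[[[0, 0, -0.1], [0, 0, 0], 0.55], [[0, 0, -0.1], [0, 0, 0], 0.6], [[0, 0, -0.1], [0, 0, 0], 0.7], [[0, 0, -0.1], [0, 0, 0], 0.8], [[0, 0, -0.1], [0, 0, 0], 0.8], [[0, 0, -1], [0, 0, 0], 0.8], [[0, 0, -4], [0, 0, 0], 0.8], [[0, 0, -8], [0, 0, 0], 0.8], [[0, 0, -12], [0, 0, 0], 0.8], [[0, 0, -16], [0, 0, 0], 0.8]])

```text
time: 40.43
ee_pos: [0.4661, -0.3277, 0.1568]
eef_rot: [[0.028, 1.0, -0.001], [1.0, -0.028, 0.001], [0.001, -0.001, -1.0]]
force: [0.3, -0.6, -0.7]
finger_gap: 0.8
```

```bash
python3 - <<'E'
from h import *
s=ctrl.get_state();print(s['ee_pos'],s['force'],s['finger_gap'])
im,d,W=cloud("side"); cv2.imwrite("pics/s29.png",cv2.resize(im[190:330,240:400],None,fx=5,fy=4,interpolation=cv2.INTER_CUBIC))
p,R=rtool(m2w((.085,.020,.1445)),.098); inc(p+[0,0,.09],R)
E
```

```text
[ 0.46609134 -0.32766699  0.15675334] [ 0.34039736 -0.59528202 -0.7341195 ] 0.8003354447739143
shift cm [40.16, 17.45, -4.03] rot deg [0.9, 6.1, -10.0]
```

View pics/s29.png

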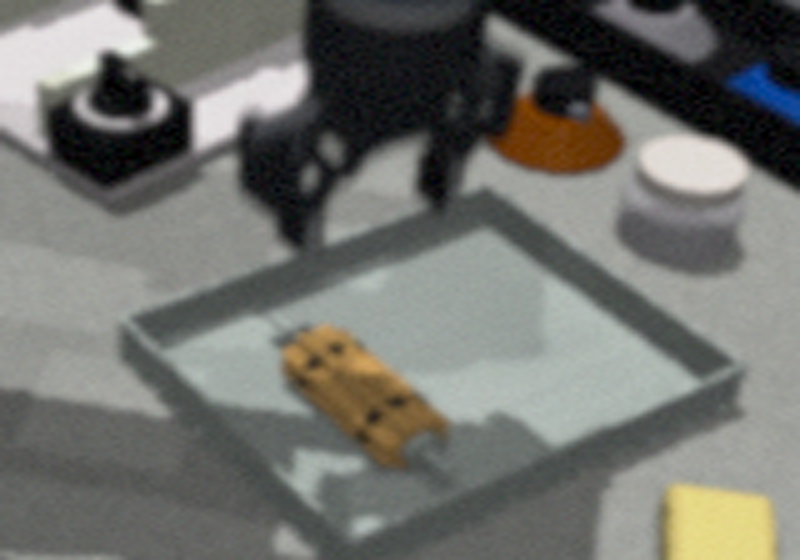

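Request:
arm_command(increments=[[[0, 0, -4], [0, 0, 0], 0.8], [[40.2, 17.4, -4.6], [0.9, 6.1, -10], 0.8], [[40.2, 17.4, -4.6], [0.9, 6.1, -10], 0.8], [[40.2, 17.4, -4.6], [0.9, 6.1, -10], 0.8], [[40.2, 17.4, -4.6], [0.9, 6.1, -10], 0.8], [[40.2, 17.4, -4.6], [0.9, 6.1, -10], 0.8], [[40.2, 17.4, -4.6], [0.9, 6.1, -10], 0.8], [[40.2, 17.4, -4.6], [0.9, 6.1, -10], 0.8], [[40.2, 17.4, -4.6], [0.9, 6.1, -10], 0.8], [[40.2, 17.4, -4.6], [0.9, 6.1, -10], 0.8]])

```text
time: 41.32
ee_pos: [0.6255, 0.0138, 0.2006]
eef_rot: [[-0.145, 0.989, -0.022], [0.983, 0.147, 0.106], [0.108, -0.007, -0.994]]
force: [1.3, -0.2, -0.3]
finger_gap: 0.799
```

Request:
arm_command(increments=[[[0, 0, 0], [0, 0, 0], 0.8], [[0, 0, 0], [0, 0, 0], 0.8], [[0, 0, 0], [0, 0, 0], 0.8], [[0, 0, 0], [0, 0, 0], 0.8], [[0, 0, 0], [0, 0, 0], 0.8], [[0, 0, 0], [0, 0, 0], 0.8], [[0, 0, 0], [0, 0, 0], 0.8], [[0, 0, 0], [0, 0, 0], 0.8], [[0, 0, 0], [0, 0, 0], 0.8], [[0, 0, 0], [0, 0, 0], 0.8]])

```text
time: 42.15
ee_pos: [0.6249, 0.0115, 0.2]
eef_rot: [[-0.145, 0.989, -0.023], [0.983, 0.147, 0.106], [0.108, -0.007, -0.994]]
force: [0.1, 0.7, -0.6]
finger_gap: 0.799
```

```bash
python3 - <<'E'
from h import *
s=ctrl.get_state();print(s['ee_pos'],s['qpos'])
p,R=rtool(m2w((.085,.020,.1445)),.098); inc(p+[0,0,.05],R); inc(p,R)
im,d,W=cloud("side"); cv2.imwrite("pics/s30.png",cv2.resize(im[90:230,190:350],None,fx=5,fy=4,interpolation=cv2.INTER_CUBIC))
f=W.reshape(-1,3); f=f[np.isfinite(f).all(1)]; m=np.array([w2m(x) for x in f[(abs(f[:,0]-.655)<.08)&(abs(f[:,1]-.06)<.1)]])
g=m[(abs(m[:,1]-.02)<.03)&(m[:,2]>.12)&(m[:,2]<.175)]; print(np.round(np.percentile(g,[2,50,98],axis=0),4))
E
```

```text
[0.6249184  0.01154029 0.20004652] [-0.22470886  0.32406609  1.4720961   0.10011486  1.39252013 -0.39147853]
shift cm [4.5, 3.8, 4.02] rot deg [-0.4, -0.6, -0.0]
shift cm [3.96, 3.83, 8.99] rot deg [-0.4, -0.6, -0.0]
[[ 0.0624 -0.0092  0.1295]
 [ 0.0692  0.0171  0.1559]
 [ 0.0964  0.0475  0.1655]]
```

View pics/s30.png

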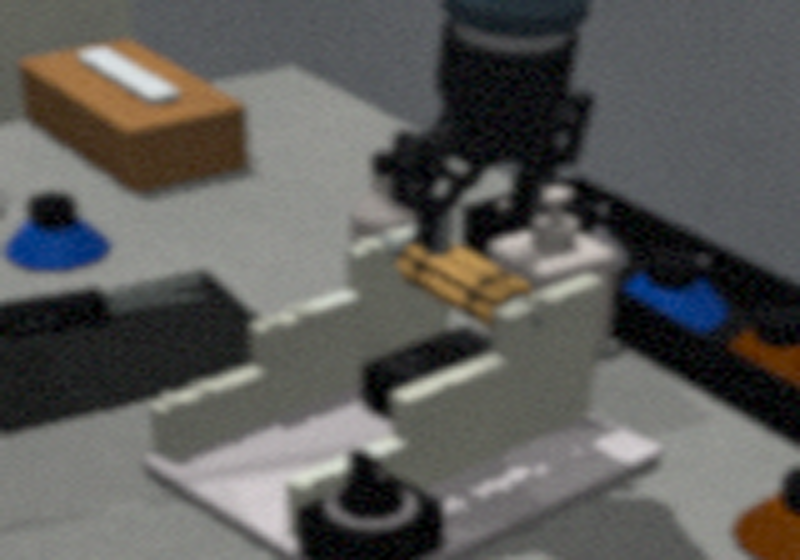

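Request:
arm_command(increments=[[[2, 2, 0], [-0.4, -0.6, 0], 0.8], [[4.4, 3.8, 0], [-0.4, -0.6, 0], 0.8], [[4.4, 3.8, 1], [-0.4, -0.6, 0], 0.8], [[4.4, 3.8, 2], [-0.4, -0.6, 0], 0.8], [[4.4, 3.8, 4], [-0.4, -0.6, 0], 0.8], [[4.4, 3.8, 4], [-0.4, -0.6, 0], 0.8], [[4.4, 3.8, 4], [-0.4, -0.6, 0], 0.8], [[4.4, 3.8, 4], [-0.4, -0.6, 0], 0.8], [[4.4, 3.8, 4], [-0.4, -0.6, 0], 0.8], [[4.4, 3.8, 4], [-0.4, -0.6, 0], 0.8]])

```text
time: 43.03
ee_pos: [0.6558, 0.0643, 0.166]
eef_rot: [[-0.145, 0.989, -0.013], [0.985, 0.146, 0.097], [0.097, 0.001, -0.995]]
force: [1.0, -0.9, -0.8]
finger_gap: 0.8
```

```bash
python3 - <<'E'
from h import *
s=ctrl.get_state();print(s['ee_pos'],s['force'])
p,R=rtool(m2w((.085,.020,.1445)),.098); inc(p,R)
im,d,W=cloud("side"); cv2.imwrite("pics/s31.png",cv2.resize(im[90:210,220:350],None,fx=6,fy=5,interpolation=cv2.INTER_CUBIC))
E
```

```text
[0.65582268 0.06433975 0.16596342] [ 1.0033346  -0.86622242 -0.81472506]
shift cm [-0.36, -0.07, 5.12] rot deg [0.1, 0.0, -0.0]
```

View pics/s31.png

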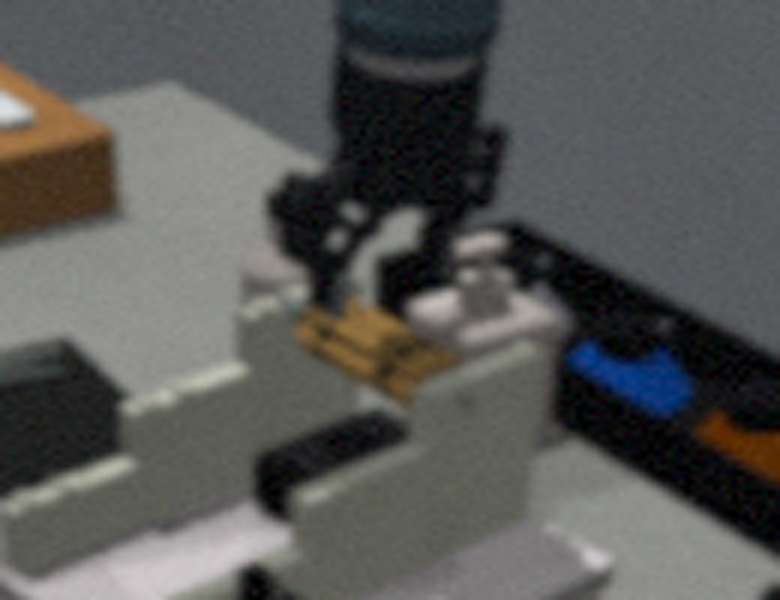

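Request:
arm_command(increments=[[[-0.3, -0.1, 0.5], [0, 0, 0], 0.8], [[-0.3, -0.1, 1.5], [0, 0, 0], 0.8], [[-0.3, -0.1, 2.5], [0, 0, 0], 0.8], [[-0.3, -0.1, 3.5], [0, 0, 0], 0.8], [[-0.3, -0.1, 4.5], [0, 0, 0], 0.8], [[-0.3, -0.1, 5.1], [0, 0, 0], 0.8], [[-0.3, -0.1, 5.1], [0, 0, 0], 0.8], [[-0.3, -0.1, 5.1], [0, 0, 0], 0.8], [[-0.3, -0.1, 5.1], [0, 0, 0], 0.8], [[-0.3, -0.1, 5.1], [0, 0, 0], 0.8]])

```text
time: 43.92
ee_pos: [0.6545, 0.0667, 0.1144]
eef_rot: [[-0.146, 0.989, -0.013], [0.985, 0.146, 0.097], [0.098, 0.001, -0.995]]
force: [0.4, 0.4, -0.4]
finger_gap: 0.799
```

```bash
python3 - <<'E'
from h import *
s=ctrl.get_state();print(s['ee_pos'],s['force'])
p,R=rtool(m2w((.085,.020,.1445)),.098); inc(p,R)
im,d,W=cloud("side"); cv2.imwrite("pics/s32.png",cv2.resize(im[90:210,220:350],None,fx=6,fy=5,interpolation=cv2.INTER_CUBIC))
E
```

```text
[0.65445947 0.06669094 0.11442642] [ 0.36438555  0.42689691 -0.43092906]
shift cm [-0.11, 0.04, -0.03] rot deg [0.1, 0.0, -0.0]
```

View pics/s32.png

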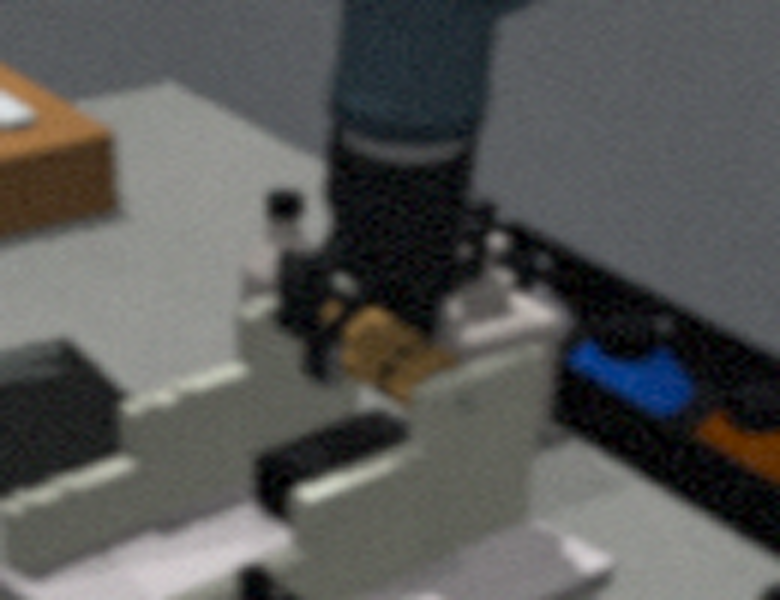

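Request:
arm_command(increments=[[[0, 0, 0], [0, 0, 0], 0.7], [[0, 0, 0], [0, 0, 0], 0.6], [[0, 0, 0], [0, 0, 0], 0.5], [[0, 0, 0], [0, 0, 0], 0.4], [[0, 0, 0], [0, 0, 0], 0.2], [[0, 0, 0], [0, 0, 0], 0.2], [[0, 0, 0], [0, 0, 0], 0.2], [[0, 0, 0], [0, 0, 0], 0.2], [[0, 0, 0], [0, 0, 0], 0.2], [[0, 0, 0], [0, 0, 0], 0.2]])

```text
time: 44.8
ee_pos: [0.654, 0.0666, 0.1145]
eef_rot: [[-0.146, 0.989, -0.014], [0.985, 0.146, 0.097], [0.098, 0.0, -0.995]]
force: [-3.9, -0.7, 5.8]
finger_gap: 0.49
```

Request:
arm_command(increments=[[[0, 0, -0.1], [0, 1, 0], 0.2], [[0.1, 0, -0.3], [0, 2.2, 0], 0.2], [[0.1, 0, -0.5], [0, 3.5, 0], 0.2], [[0.2, 0, -0.7], [0, 4.7, 0], 0.2], [[0.3, 0, -0.8], [0, 5.8, 0], 0.2], [[0.3, 0, -0.8], [0, 5.8, 0], 0.2], [[0.3, 0, -0.8], [0, 5.8, 0], 0.2], [[0.3, 0, -0.8], [0, 5.8, 0], 0.2], [[0.3, 0, -0.8], [0, 5.8, 0], 0.2], [[0.3, 0, -0.8], [0, 5.8, 0], 0.2]])

```text
time: 45.63
ee_pos: [0.6532, 0.0691, 0.1216]
eef_rot: [[-0.143, 0.989, -0.03], [0.97, 0.146, 0.196], [0.198, -0.001, -0.98]]
force: [-0.5, 4.2, -3.8]
finger_gap: 0.489
```

Same as before. Draw it out.

Request:
arm_command(increments=[[[0.3, 0, 0], [0, 0, 0], 0.2], [[0.6, 0, 0], [0, 0, 0], 0.2], [[1, 0, 0], [0, 0, 0], 0.2], [[1.4, 0, 0], [0, 0, 0], 0.2], [[1.8, 0, 0], [0, 0, 0], 0.2], [[2.2, 0, 0], [0, 0, 0], 0.2], [[2.5, 0, 0], [0, 0, 0], 0.2], [[2.8, 0, 0], [0, 0, 0], 0.2], [[2.8, 0, 0], [0, 0, 0], 0.2], [[2.8, 0, 0], [0, 0, 0], 0.2]])

```text
time: 46.47
ee_pos: [0.6497, 0.0954, 0.1276]
eef_rot: [[-0.143, 0.989, -0.029], [0.97, 0.146, 0.194], [0.197, -0.0, -0.98]]
force: [-0.4, -4.7, -1.8]
finger_gap: 0.485
```

Request:
arm_command(increments=[[[0, 0, -0.3], [0, 0, 0], 0.2], [[0, 0, -0.6], [0, 0, 0], 0.2], [[0, 0, -1], [0, 0, 0], 0.2], [[0, 0, -1.4], [0, 0, 0], 0.2], [[0, 0, -1.8], [0, 0, 0], 0.2], [[0, 0, -1.8], [0, 0, 0], 0.2], [[0, 0, -1.8], [0, 0, 0], 0.2], [[0, 0, -1.8], [0, 0, 0], 0.2], [[0, 0, -1.8], [0, 0, 0], 0.2], [[0, 0, -1.8], [0, 0, 0], 0.2]])

```text
time: 47.3
ee_pos: [0.6499, 0.0926, 0.1448]
eef_rot: [[-0.143, 0.989, -0.03], [0.97, 0.146, 0.196], [0.198, -0.001, -0.98]]
force: [-0.4, -0.7, -2.5]
finger_gap: 0.487
```

```bash
python3 - <<'E'
from h import *
s=ctrl.get_state();print(s['ee_pos'],s['force'],s['moment'],s['finger_gap'])
im,d,W=cloud("side"); cv2.imwrite("pics/s33.png",cv2.resize(im[90:210,220:350],None,fx=6,fy=5,interpolation=cv2.INTER_CUBIC))
E
```

```text
[0.64987283 0.0926439  0.14480114] [-0.4312622  -0.73632784 -2.52741086] [-0.17392006  0.0131652   0.00287376] 0.48655294742406185
```

View pics/s33.png

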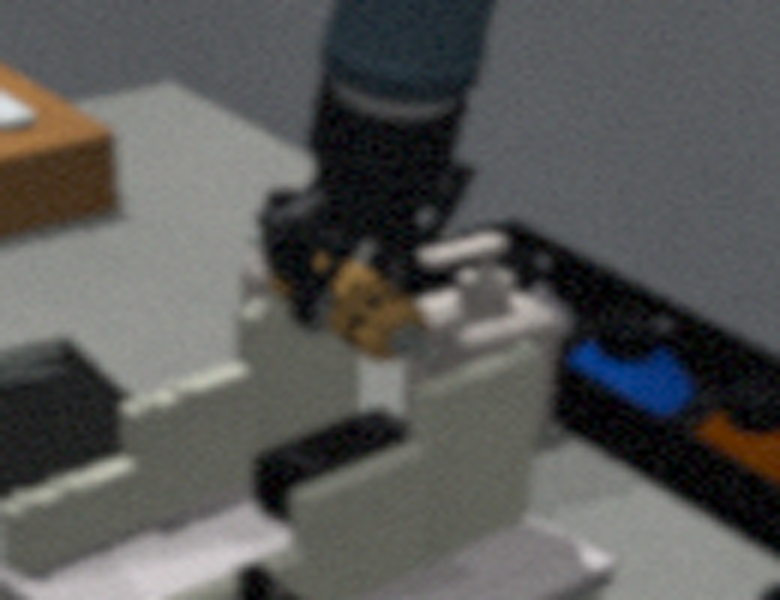

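Request:
arm_command(increments=[[[0.4, 0, -2], [0, 0, 0], 0.2], [[1, 0, -5], [0, 0, 0], 0.2], [[1.4, 0, -7], [0, 0, 0], 0.2], [[1.6, 0, -8], [0, 0, 0], 0.2], [[1.6, 0, -8], [0, -2, 0], 0.2], [[1.6, 0, -8], [0, -5, 0], 0.2], [[1.6, 0, -8], [0, -8, 0], 0.2], [[1.6, 0, -8], [0, -11, 0], 0.2], [[1.6, 0, -8], [0, -11.3, 0], 0.2], [[1.6, 0, -8], [0, -11.3, 0], 0.2]])

```text
time: 48.18
ee_pos: [0.6495, 0.0935, 0.2259]
eef_rot: [[-0.148, 0.989, -0.002], [0.989, 0.148, 0.003], [0.003, -0.002, -1.0]]
force: [-0.1, -0.1, -2.7]
finger_gap: 0.493
```

```bash
python3 - <<'E'
from h import *
s=ctrl.get_state();print(s['ee_pos'],s['force'],s['moment'],s['finger_gap'])
p,R=rtool((.577,-.329,.25),0,az=-.026); inc(p,R)
E
```

```text
[0.64954241 0.09348461 0.22589322] [-0.10307758 -0.12424865 -2.7090138 ] [ 0.00215269  0.02356095 -0.00234539] 0.4928887021641867
shift cm [-40.71, -13.42, 0.47] rot deg [-0.1, -0.2, 10.0]
```

Request:
arm_command(increments=[[[-40.7, -13.4, 0.5], [0, 0, 10], 0.2], [[-40.7, -13.4, 0.5], [0, 0, 10], 0.2], [[-40.7, -13.4, 0.5], [0, 0, 10], 0.2], [[-40.7, -13.4, 0.5], [0, 0, 10], 0.2], [[-40.7, -13.4, 0.5], [0, 0, 10], 0.2], [[-40.7, -13.4, 0.5], [0, 0, 10], 0.2], [[-40.7, -13.4, 0.5], [0, 0, 10], 0.2], [[-40.7, -13.4, 0.5], [0, 0, 10], 0.2], [[-40.7, -13.4, 0.5], [0, 0, 10], 0.2], [[-40.7, -13.4, 0.5], [0, 0, 10], 0.2]])

```text
time: 49.02
ee_pos: [0.5779, -0.3206, 0.2205]
eef_rot: [[0.029, 1.0, -0.0], [1.0, -0.029, 0.004], [0.004, -0.0, -1.0]]
force: [0.9, 0.0, -2.5]
finger_gap: 0.49
```

Request:
arm_command(increments=[[[0, 0, 0], [0, 0, 0], 0.2], [[0, 0, 0], [0, 0, 0], 0.2], [[0, 0, 0], [0, 0, 0], 0.2], [[0, 0, 0], [0, 0, 0], 0.2], [[0, 0, 2], [0, 0, 0], 0.2], [[0, 0, 5], [0, 0, 0], 0.2], [[0, 0, 8], [0, 0, 0], 0.2], [[0, 0, 11], [0, 0, 0], 0.2], [[0, 0, 13], [0, 0, 0], 0.2], [[0, 0, 13], [0, 0, 0], 0.2]])

```text
time: 49.85
ee_pos: [0.5764, -0.3135, 0.0852]
eef_rot: [[0.026, 1.0, -0.008], [1.0, -0.026, 0.009], [0.009, -0.008, -1.0]]
force: [-1.0, 1.7, -2.8]
finger_gap: 0.487
```

```bash
python3 - <<'E'
from h import *
s=ctrl.get_state();print(s['ee_pos'],s['force'],s['finger_gap'])
p,R=rtool((.577,-.329,.0305),0,az=-.026); inc(p,R)
im,d,W=cloud("side"); cv2.imwrite("pics/s34.png",cv2.resize(im[190:330,240:400],None,fx=5,fy=4,interpolation=cv2.INTER_CUBIC))
E
```

```text
[ 0.57635934 -0.31351009  0.08519753] [-1.01486267  1.68258512 -2.77410069] 0.4870451283261704
shift cm [-1.62, 0.17, 8.46] rot deg [-0.5, -0.5, 0.0]
```

View pics/s34.png

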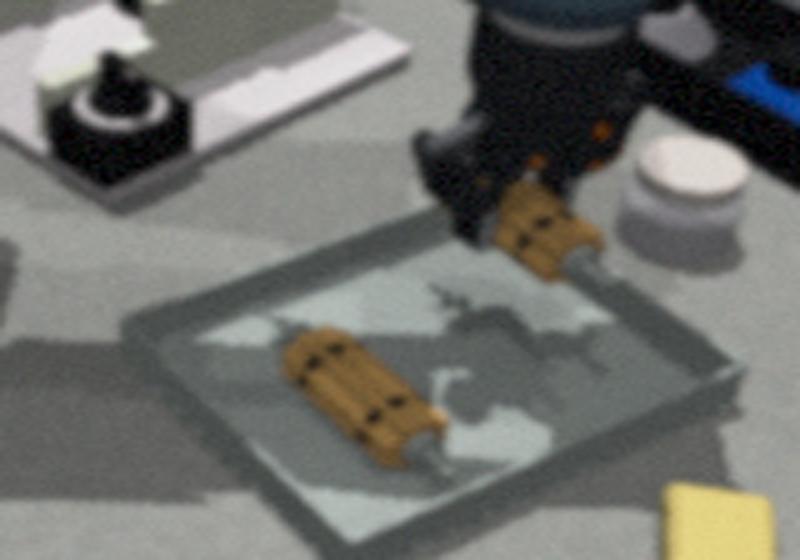

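Request:
arm_command(increments=[[[-0.6, 0, 0], [0, -0.3, 0], 0.2], [[-1.2, 0, 1], [0, -0.5, 0], 0.2], [[-1.3, 0, 3], [0, -0.5, 0], 0.2], [[-1.3, 0, 5], [0, -0.5, 0], 0.2], [[-1.3, 0, 6.5], [0, -0.5, 0], 0.2], [[-1.3, 0, 7.3], [0, -0.5, 0], 0.2], [[-1.3, 0, 7.6], [0, -0.5, 0], 0.2], [[-1.3, 0, 7.8], [0, -0.5, 0], 0.2], [[-1.3, 0, 7.8], [0, -0.5, 0], 0.2], [[-1.3, 0, 7.8], [0, -0.5, 0], 0.2]])

```text
time: 50.73
ee_pos: [0.5794, -0.3313, 0.0142]
eef_rot: [[0.028, 1.0, 0.001], [1.0, -0.028, -0.008], [-0.008, 0.001, -1.0]]
force: [-0.5, 0.9, -3.0]
finger_gap: 0.489
```

Request:
arm_command(increments=[[[0, 0, 0.5], [0, 0.4, 0], 0.2], [[0, 0, 1], [0, 0.4, 0], 0.2], [[0, 0, 1.2], [0, 0.4, 0], 0.2], [[0, 0, 1.4], [0, 0.4, 0], 0.2], [[0, 0, 1.5], [0, 0.4, 0], 0.2], [[0, 0, 1.6], [0, 0.4, 0], 0.2], [[0, 0, 1.7], [0, 0.4, 0], 0.2], [[0, 0, 1.7], [0, 0.4, 0], 0.2], [[0, 0, 1.7], [0, 0.4, 0], 0.2], [[0, 0, 1.7], [0, 0.4, 0], 0.2]])

```text
time: 51.57
ee_pos: [0.5787, -0.3309, -0.0039]
eef_rot: [[0.028, 1.0, -0.0], [1.0, -0.028, 0.0], [0.0, -0.0, -1.0]]
force: [-0.3, -0.1, -3.0]
finger_gap: 0.492
```

Request:
arm_command(increments=[[[0, 0, 0.05], [0, 0, 0], 0.2], [[0, 0, 0.1], [0, 0, 0], 0.2], [[0, 0, 0.15], [0, 0, 0], 0.2], [[0, 0, 0.2], [0, 0, 0], 0.2], [[0, 0, 0.2], [0, 0, 0], 0.2], [[0, 0, 0.2], [0, 0, 0], 0.2], [[0, 0, 0.2], [0, 0, 0], 0.2], [[0, 0, 0.2], [0, 0, 0], 0.2], [[0, 0, 0.2], [0, 0, 0], 0.2], [[0, 0, 0.2], [0, 0, 0], 0.2]])

```text
time: 52.4
ee_pos: [0.5789, -0.331, -0.0046]
eef_rot: [[0.028, 1.0, -0.0], [1.0, -0.028, -0.0], [-0.0, -0.0, -1.0]]
force: [-3.5, 2.4, 7.1]
finger_gap: 0.489
```

Contact. Release.

Request:
arm_command(increments=[[[0, 0, -0.1], [0, 0, 0], 0.55], [[0, 0, -0.1], [0, 0, 0], 0.6], [[0, 0, -0.1], [0, 0, 0], 0.7], [[0, 0, -0.1], [0, 0, 0], 0.75], [[0, 0, -0.1], [0, 0, 0], 0.75], [[0, 0, -1], [0, 0, 0], 0.75], [[0, 0, -4], [0, 0, 0], 0.75], [[0, 0, -8], [0, 0, 0], 0.75], [[0, 0, -12], [0, 0, 0], 0.75], [[0, 0, -16], [0, 0, 0], 0.75]])

```text
time: 53.23
ee_pos: [0.5783, -0.3306, 0.156]
eef_rot: [[0.028, 1.0, -0.001], [1.0, -0.028, 0.001], [0.001, -0.001, -1.0]]
force: [0.9, -1.9, 1.2]
finger_gap: 0.752
```

Request:
arm_command(increments=[[[0, -3, -4], [0, 0, 0], 0.75], [[0, -6, -4], [0, 0, 0], 0.75], [[0, -9, -4], [0, 0, 0], 0.75], [[0, -12, -4], [0, 0, 0], 0.75], [[0, -15, -4], [0, 0, 0], 0.75], [[0, -15, -4], [0, 0, 0], 0.75], [[0, -15, -4], [0, 0, 0], 0.75], [[0, -15, -4], [0, 0, 0], 0.75], [[0, -15, -4], [0, 0, 0], 0.75], [[0, -15, -4], [0, 0, 0], 0.75]])

```text
time: 54.07
ee_pos: [0.4296, -0.3268, 0.1943]
eef_rot: [[0.027, 1.0, -0.0], [1.0, -0.027, 0.0], [0.0, -0.0, -1.0]]
force: [-0.6, 0.8, -0.8]
finger_gap: 0.748
```

```bash
python3 - <<'E'
from h import *
s=ctrl.get_state();print(s['ee_pos'],s['force'])
im,d,W=cloud("side"); cv2.imwrite("pics/s35.png",cv2.resize(im[80:380,100:500],None,fx=2,fy=2,interpolation=cv2.INTER_CUBIC))
k=fitkey([W],np.array([.51,.34]),.12)
im2,d2,W2=cloud("top"); cv2.imwrite("pics/t35.png",cv2.resize(im2[60:300,80:440],None,fx=2.2,fy=2.2,interpolation=cv2.INTER_CUBIC))
k=fitkey([W2],np.array([.51,.34]),.12)
for c,x in(("low",.467),("top",.578)):
    for Wq in (W,W2):
        f=Wq.reshape(-1,3);f=f[np.isfinite(f).all(1)]; g=f[(abs(f[:,0]-x)<.035)&(abs(f[:,1]+.33)<.05)&(f[:,2]>.02)&(f[:,2]<.1)]; print(c,len(g),np.round(np.percentile(g,[3,50,97],axis=0),3).tolist())
E
```

```text
[ 0.42963965 -0.32679024  0.19427119] [-0.63517252  0.84929583 -0.77723371]
key 213 [ 0.4985  0.359  -0.2219] med 0.0013443682972938322
key 309 [ 0.5004  0.3574 -0.2028] med 0.0010061669677921478
low 566 [[0.453, -0.376, 0.022], [0.465, -0.337, 0.038], [0.492, -0.289, 0.045]]
low 292 [[0.457, -0.363, 0.024], [0.476, -0.318, 0.04], [0.493, -0.285, 0.047]]
top 496 [[0.565, -0.378, 0.021], [0.576, -0.338, 0.038], [0.604, -0.292, 0.045]]
top 360 [[0.567, -0.376, 0.024], [0.584, -0.329, 0.039], [0.606, -0.287, 0.047]]
```

View pics/s35.png

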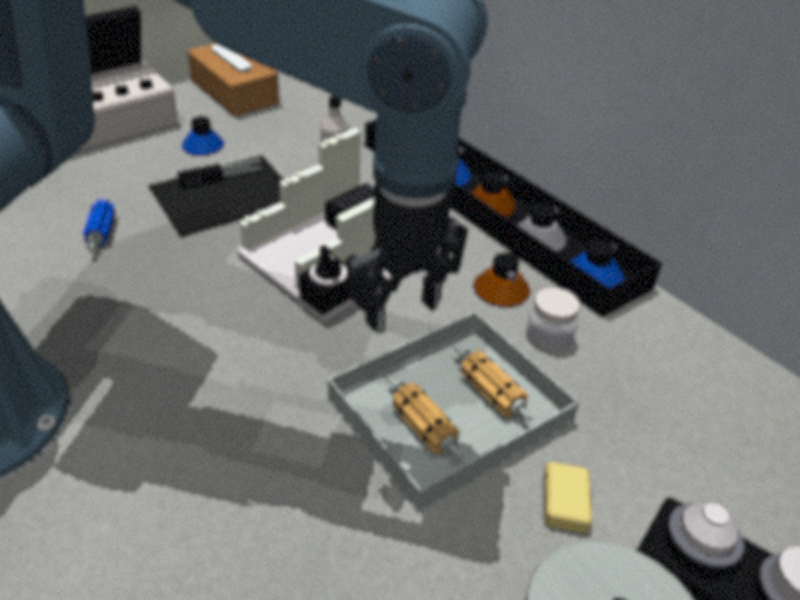

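View pics/t35.png

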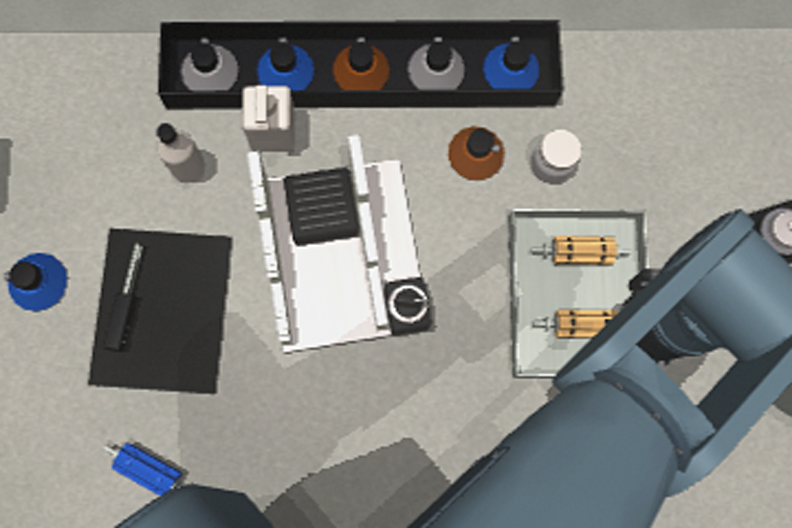

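```bash
python3 - <<'E'
from cell import ctrl
print(ctrl.hand_in())
E
```

```text
the job is handed in; nothing more can be done
None
```

I turned the switch anticlockwise to off, freed the sprung ends of both fitted rollers (low and top; the middle seat was empty) with the forked key, and put the key back on its mat. Both rollers went into the basin one at a time. I handed the job in at about 54 s and got no verdict back.

**Last checks in both cameras:**
- **Rollers:** both lie flat on the basin floor, about 11 cm apart, with barrel tops near 46 mm.
- **Key:** it stands upright on the mat, about 5 cm off the mat's centre. It had been knocked about 3 cm aside after I put it down, and I left it there because it was still well inside the mat.
- **Switch:** its mark is turned to the off side.
- **Bystanders:** the cups, gel, jar, sponge and the blue look-alike roller look untouched in the pictures, though I did not measure their positions.
- **Robot:** the gripper was open and about 20 cm above the table, touching nothing.

**One disagreement:** the fingertips sat about 3 cm shorter than the stated tool length. My first grip on the switch closed above the bar and missed. I corrected for this after a gentle touch on the bar's top, which read 23 N.

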